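# Slide the candle mould to the next station and run out its joint

### The arm

A 6-joint arm with a two-finger parallel gripper is mounted at the origin on the work surface. World frame = base frame: x ahead of the robot, y to its left, z up, the work surface at z = 0. Lengths are in m, angles in rad, forces in N, time in s.
With the tool pointing down it reaches from about 0.35 to 0.975 m from the base axis. Payload 4.9 kg.
Tool frame: the origin (TCP) lies at the very end of the fingers, on their centre line; the grasp point (between the pads) lies 19 mm behind it; z points along the fingers, y is the line along which they close (so a half turn about z gives the same grasp; the last joint's range is limited). The gripper opens to 85 mm and grips with 20 to 120 N. Pads are 22 mm wide; open, the fingers measure 114 mm over their backs; the gripper's body (76 mm by 85 mm) begins 54 mm behind the grasp point. The pads swing forward as they close: fully open they stand 13 mm farther back than shut.
Start: joints at [-1.412, 0.053, 1.613, -0, 1.476, -0.119], TCP at [0.171, -0.601, 0.231] pointing down, gripper open.
Joint ranges: [-3.01, 3.01], [-1.01, 2.22], [0.06, 2.58], [-1.02, 4.17], [0.09, 2.62], [-3.14, 3.14]. Speed limits (rad/s): [2.57, 2.57, 3.14, 3.14, 3.14, 3.14].

### API

Orientations are given as a rotation vector (axis times angle).
In Python, from station import get_obs, get_image, get_calibration, finish_job gives the robot as it stands.
- The arm moves only by the tool servo_tool, never from a script. Its argument "increments" is a list of rows, each a list of 5 numbers: the opening, from 0 (shut) to 1 (fully open), then the shift along the tool's x, y, z in mm, then the turn about the tool's z in degrees. In form: [[jaw, tx, ty, tz, spin], ...]. A call has 1 to 12 rows; each row shifts and turns the commanded pose from where the row before left it, along the tool's axes as they then stand; what a row does not reach is not made up. A row lasts 1/8 s, in which the tool goes at most 62.5 mm and 10.7 degrees, less where a joint would pass 70% of its speed; a pose out of reach is approached as far as the arm can. A call is refused whole if a number of a shift passes 62.5 or a number of a turn 10.7, either way. A call with a gripper value outside its range is refused whole. The fingers move at their own pace and stop on an object; "force" is the grip in N (left out, the last holds). Time passes only in rows, so rows that do not move let the fingers close. It gives the time, the measured TCP pose, the force, the opening and the grip force at its end, in the units of the state.
- get_obs(): the state, without advancing time (a new reading comes with each control period).
- get_image(name): name is "scene" or "top" or "wrist"; returns the picture (384x512x3 uint8, red, green, blue); there is no depth.
- get_calibration(name): a dict with "fx", "fy", "cx", "cy" (pixels), "R" (3x3) and "t" (3): a world point X has camera coordinates R X + t; the wrist camera has in their place "mount" (4x4, takes a point from camera to tool coordinates, whose origin is the TCP and whose axes are the flange's). Camera axes: x right, y down, z forward; pixel columns grow to the right and rows downward; lengths in m; the calibration is good to about 2 mm. A picture is of the moment at which its call begins: read the wrist's pose just before it. get_calibration takes no time and is no camera call.
- finish_job(): hands the job in; it is judged then, once.
The state is a dict: "t": time; "q": joint angles; "dq": joint speeds; "effort": joint torques, N m; "tool_pos": TCP position; "tool_rot": TCP orientation; "contact_force": force on the tool from outside, world axes, zero at the start; "wrist_torque": the same for the moment, N m; "opening": finger opening in m; "grip_force": force on a finger pad.
Only numpy, scipy, OpenCV 4.12 (cv2) and the standard library are available. Lean on these libraries where they do the work, as an engineer would, in place of code of your own. Each camera call takes 0.05 s, during which the arm holds its last target. There are 200 camera calls.

### The job

Take the scraper off the rods of the slide, where it lies in the carriage's way, and push the carriage with the candle mould along to the next station, the middle one, so that it clicks in there and not beyond. Then run the scraper's tip slowly (about 3 cm per second) down in the groove between the two mould halves, in one pass from the end nearer the robot to the far end, and lay the scraper in its wooden rest. Leave the bottle, the glass dome and the candle standing where they are.

Things in the scene. Friction and masses are not known exactly. Their poses are not given: they have to be found in the camera images.
- slide: fixed twin-rod slide: base plate 110 (x) x 420 (y) x 12 mm, steel rods 12 mm thick along y at x = -30 and 30, tops 51 mm above the table, open between them down to 28 mm; end blocks at y = -202 and 202, 66 mm high. Pairs of small steel tabs on the base's edges mark three stations at y = -150, 0, 150. Origin: centre of the underside; x points away from the robot, y along the rods
- carrier (a joint): travel of the carriage along the slide's +y, m: 0 at the first station, 0.15 at the middle, 0.30 at the last; starts a little beyond the first. A sprung detent centres it from within 4 mm of a station; entering or leaving takes about 5 N, else about 1 N
- carriage (a point): centre of the top of the carriage's dark plate, 62 mm above the table, 110 (slide x) x 80 (slide y) mm, captive on the rods. Pointers at its two sides meet the station tabs. On it stand the push post and the aluminium mould: 110 (x) x 46 (y) mm, top 90 mm above the table, from 11 mm behind this point to 35 mm ahead of it along slide y
- push_post (a point): centre of the top of the black upright post on the carriage's rear (slide -y) part: 24 (slide x) x 12 (slide y) mm, 36 mm high, top 98 mm above the table. It stands 30 mm behind the carriage's middle, 13 mm behind the mould; 4 mm of plate lies behind it
- seam_near (a point): on the centre line of the groove between the mould halves, level with the mould's top, 15 mm inside the mould's end nearer the robot. The groove runs straight along the slide's x, 10 mm wide, 7 mm deep, 110 mm long, open at both ends. Axes are the slide's
- seam_far (a point): the same at the groove's other end, 80 mm from seam_near along the slide's x, 15 mm inside the mould's far end
- scraper: loose scraper: square wooden handle 100 x 14 x 14 mm along its x, and a steel point 6 mm thick tapering to 3.6 mm that sticks out 40 mm at its -x end. Origin: centre of the handle's underside; z up. It lies across both rods, point towards the robot. About 60 g
- scraper_tip (a point): end of the scraper's steel point, on its centre line: 90 mm from the handle's middle along -x, 7 mm above the handle's underside. Tilt the scraper point-down by 20 to 45 degrees to bring the tip down in the groove with the handle clear of the mould
- rest: fixed wooden rest: base 90 x 70 x 8 mm, two forks 8 mm thick at x = -34 and 34 mm, open between them. Each fork has a flat seat 18 mm wide, 45 mm above the table, between sides flaring to about 48 mm wide (68 mm outside) at 63 mm above the table. The handle lies along the rest's x in both forks. Origin: centre of the underside
- rest_seat (a point): middle point between the two fork seats, 45 mm above the table: the scraper's origin belongs here (either way round)
- bottle: small amber bottle with a black cap, 32 mm across, 78 mm high, standing; to be left alone. Origin: centre of its underside
- dome: clear glass dome lid with a knob, 84 mm across, 76 mm high, standing; to be left alone. Origin: centre of its underside
- candle: candle in a glass, 76 mm across, 80 mm high (wick to 92 mm), standing; to be left alone. Origin: centre of its underside
There are look-alikes about, which are no part of the job. Of the things that look like the scraper, the middle-sized one is meant.

How it is judged:
By the outcome, as a careful person would: the job done as asked, in the order asked, and still so for the second after the job is handed in, with the robot touching nothing.
It also fails if it takes over 67 s, if anything falls off the work surface, if the arm or the gripper's body presses on something with over 40 N, if the wrist force passes 120 N, or if a joint passes its speed limit or range.

## Working session

There is one attempt and no reset: what is moved stays moved. The work goes in short steps, Python scripts to look and compute and a tool call to move; the robot and the scene stay as the last step left them, time stands still between calls to the robot, and variables do not carry over. Pictures are saved under pics/ and viewed, at most 10 in all, crops included, and the job is handed in when it is done.

Besides the shell and the picture viewer there is one more tool, called after "Call:" as name(argument=value, ...), one argument or row to a line, values as JSON. servo_tool: Moves the arm, as the interface text tells. Its arguments: {"type":"object","properties":{"increments":{"type":"array"},"force":{"type":"number"}},"required":["increments"]}

```bash
mkdir -p pics; ls
python3 - <<'E'
from station import *
import cv2,numpy as np
o=get_obs();print({k:np.round(v,3) for k,v in o.items()})
for n in("scene","top","wrist"):
    im=get_image(n);cv2.imwrite(f"pics/{n}0.png",im[:,:,::-1])
    c=get_calibration(n);print(n,{k:np.round(v,4).tolist() for k,v in c.items()})
a=cv2.imread("pics/top0.png");cv2.imwrite("pics/top0b.png",cv2.resize(a,(800,600),interpolation=cv2.INTER_CUBIC))
a=cv2.imread("pics/scene0.png");cv2.imwrite("pics/scene0b.png",cv2.resize(a,(800,600),interpolation=cv2.INTER_CUBIC))
E
```

```text
pics
{'t': np.float64(0.0), 'q': array([-1.412,  0.053,  1.614, -0.   ,  1.476, -0.119]), 'dq': array([ 0.001,  0.001, -0.001, -0.001, -0.001, -0.   ]), 'effort': array([ 1.0000e-03, -3.9367e+01, -3.7018e+01, -0.0000e+00,  7.0000e-03,
       -0.0000e+00]), 'tool_pos': array([ 0.171, -0.6  ,  0.23 ]), 'tool_rot': array([-3.109, -0.435,  0.   ]), 'contact_force': array([ 0.79 , -1.027, -0.292]), 'wrist_torque': array([ 0.018, -0.009, -0.004]), 'grip_force': np.float64(0.0), 'opening': np.float64(0.086)}
scene {'fx': 398.6116, 'fy': 398.6116, 'cx': 258.7875, 'cy': 190.7983, 'R': [[-0.1772, 0.9841, -0.0082], [0.6309, 0.1072, -0.7684], [-0.7554, -0.1413, -0.6399]], 't': [0.0816, -0.2319, 1.4644]}
top {'fx': 433.3433, 'fy': 433.3433, 'cx': 256.2676, 'cy': 183.5267, 'R': [[-0.0305, -0.9992, -0.0275], [-0.9972, 0.0323, -0.0675], [0.0684, 0.0254, -0.9973]], 't': [0.0363, 0.4686, 1.2531]}
wrist {'fx': 303.3138, 'fy': 303.3138, 'cx': 257.1724, 'cy': 187.7933, 'mount': [[0.0007, -0.9642, -0.2652, 0.0656], [1.0, 0.0006, 0.0006, -0.0005], [-0.0004, -0.2652, 0.9642, -0.1429], [0.0, 0.0, 0.0, 1.0]]}
```

View pics/top0b.png

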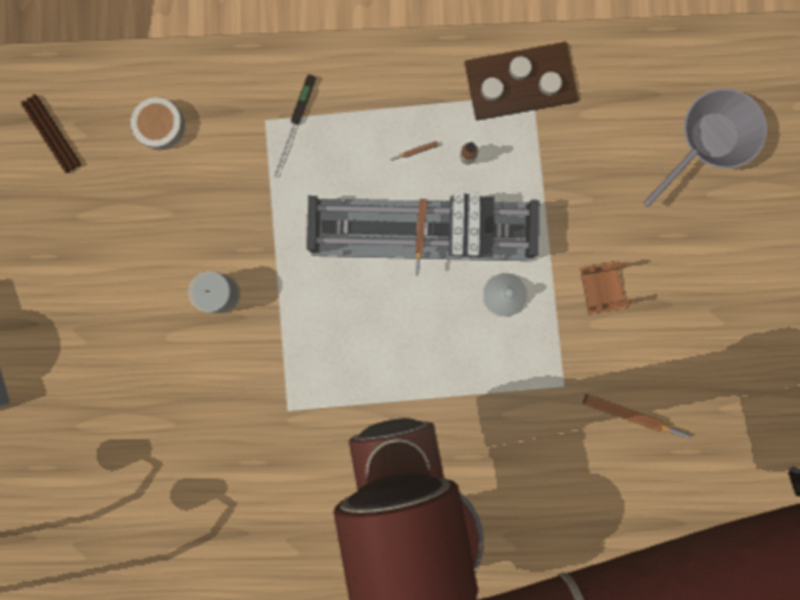

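View pics/scene0b.png

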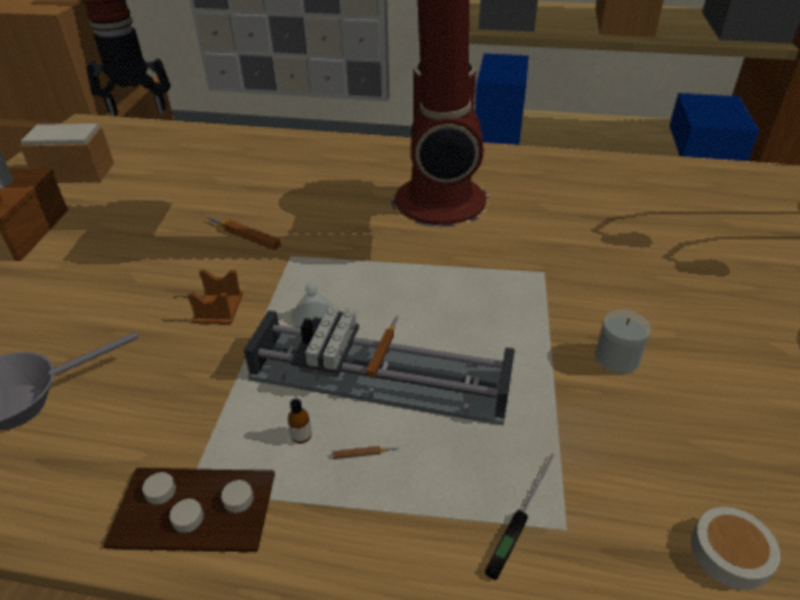

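Top view (800x600 scale): the slide runs x 310–538 at y≈228, with +y to the left. The carriage and mould are at (467,225), the post at about (487,225), the rest at (605,288), the dome at (505,293), the bottle at (469,152) and the candle at (211,292).

Scraper candidates are the small one at (415,150), the large one at (637,415) and the middle-sized one across the rods at (420,230). I choose the one on the rods and will check it in a close crop.

```bash
cat > h.py <<'E'
import numpy as np,cv2
from scipy.spatial.transform import Rotation as Ro
from station import *
def ray(name,px,obs=None):
    c=get_calibration(name)
    d=np.array([(px[0]-c["cx"])/c["fx"],(px[1]-c["cy"])/c["fy"],1.])
    if "R" in c:
        R=np.array(c["R"]);return -R.T@np.array(c["t"]),R.T@d
    o=obs or get_obs();M=np.array(c["mount"]);T=Ro.from_rotvec(o["tool_rot"]).as_matrix()
    return T@M[:3,3]+o["tool_pos"],T@M[:3,:3]@d
def onz(name,px,z,obs=None):
    o,d=ray(name,px,obs);return o+d*(z-o[2])/d[2]
def tri(r1,r2):
    (a,u),(b,v)=r1,r2
    s=np.linalg.lstsq(np.c_[u,-v],b-a,rcond=None)[0]
    p,q=a+u*s[0],b+v*s[1];return (p+q)/2,np.linalg.norm(p-q)
def proj(name,X,obs=None):
    c=get_calibration(name);X=np.asarray(X,float)
    if "R" in c: P=np.array(c["R"])@X+c["t"]
    else:
        o=obs or get_obs();M=np.array(c["mount"]);T=Ro.from_rotvec(o["tool_rot"]).as_matrix()
        P=M[:3,:3].T@(T.T@(X-o["tool_pos"])-M[:3,3])
    return np.array([c["fx"]*P[0]/P[2]+c["cx"],c["fy"]*P[1]/P[2]+c["cy"]])
E
python3 - <<'E'
from h import *
a=cv2.imread("pics/top0.png");b=cv2.imread("pics/scene0.png")
ca=a[105:205,190:350];cb=b[190:285,150:340]
A=cv2.resize(ca,(640,400),interpolation=cv2.INTER_CUBIC)[:, :]
cv2.imwrite("pics/crop1.png",cv2.resize(a[110:190,190:350],(800,400),interpolation=cv2.INTER_CUBIC))
for n,im in(("top",a),("scene",b)):
    h=cv2.cvtColor(im,cv2.COLOR_BGR2HSV)
    m=((h[...,0]<14)&(h[...,1]>120)&(h[...,2]>50)).astype(np.uint8)
    for c in cv2.findContours(m,cv2.RETR_EXTERNAL,cv2.CHAIN_APPROX_NONE)[0]:
        if 25<cv2.contourArea(c)<900:
            r=cv2.minAreaRect(c);X=onz(n,r[0],.058 if 0 else .065)
            print(n,np.round(r[0],1),np.round(r[1],1),round(r[2]),np.round(X,3))
for p in[(307.5,225),(538,225)]: print(np.round(onz("top",np.array(p)/1.5625,.066),3))
print("z0:",[np.round(onz("top",np.array(p)/1.5625,0),3) for p in[(505,293),(469,152),(211,292),(605,288)]])
E
```

```text
top [350.5 379. ] [29.  8.] 0 [-0.074 -0.219  0.065]
top [301.2 340.5] [38.6  6.1] 79 [ 0.031 -0.09   0.065]
top [233.2 297.3] [27.6 13.2] 81 [0.152 0.094 0.065]
top [398.6 263.9] [50.9  6.6] 20 [ 0.231 -0.365  0.065]
top [388.5 183.2] [30.1 29.3] 80 [ 0.455 -0.349  0.065]
top [32.  85.3] [52.7 10.6] 57 [0.773 0.663 0.065]
top [333.5  51. ] [37.1 64.5] 79 [ 0.839 -0.212  0.065]
scene [228. 289.] [ 3.5 28.5] 83 [ 0.775 -0.008  0.065]
scene [242.8 225.3] [ 6.6 30.9] 24 [ 0.584 -0.017  0.065]
scene [137. 190.] [32. 32.] 90 [ 0.5   -0.332  0.065]
scene [160.6 150.1] [35.4  6.7] 20 [ 0.303 -0.338  0.065]
scene [287.3 134. ] [22.3 48.7] 63 [0.145 0.039 0.065]
scene [298.3  71.8] [28.6 23.1] 23 [-0.356  0.024  0.065]
scene [499.5  76.5] [55. 23.] 90 [-0.44   0.842  0.065]
[0.584 0.186 0.066]
[ 0.57  -0.231  0.066]
z0: [array([ 0.452, -0.175,  0.   ]), array([ 0.726, -0.118,  0.   ]), array([0.472, 0.385, 0.   ]), array([ 0.456, -0.363,  0.   ])]
```

View pics/crop1.png

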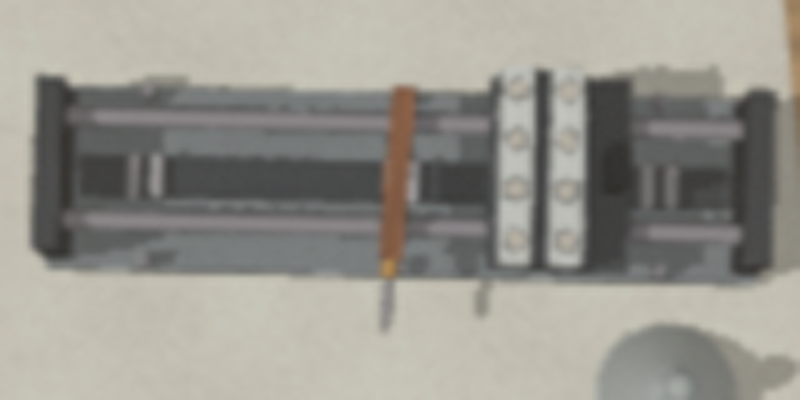

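The crop confirms the scraper: wooden handle from (404,88) to (388,265), brass ferrule, and steel tip at (384,330) pointing at the robot, lying across both rods. The carriage's mould spans u 492–588, the post is at (617,175), and the end blocks are at u 50 and 758.

Run:
```python
from h import *
f=lambda u,v,z:onz("top",(190+u/5,110+v/5),z)
tip=f(384,330,.058);rear=f(404,88,.065);fr=f(388,263,.065)
print("tip,rear,front",tip,rear,fr,"len",np.linalg.norm(rear-fr),np.linalg.norm(tip-rear))
d=rear-tip;print("yaw",np.degrees(np.arctan2(d[1],d[0])))
for n,p in dict(mR=f(588,170,.09),mL=f(492,170,.09),gr=f(541,170,.09),gn=f(539,266,.09),gfar=f(545,72,.09),post=f(617,170,.098),plR=f(632,170,.062),LB=f(52,78,.066),LBn=f(52,250,.066),RB=f(760,92,.066),RBn=f(757,270,.066)).items():print(n,np.round(p,4))
o=get_obs();T=Ro.from_rotvec(o["tool_rot"]).as_matrix();print(T.round(3))
c=(rear+fr)/2;print("c",c,"tool shift mm",T.T@(np.r_[c[:2],.2]-o["tool_pos"])*1000)
```

```text
tip,rear,front [ 0.48706777 -0.00999418  0.058     ] [ 0.62391295 -0.02577845  0.065     ] [ 0.52435102 -0.01347652  0.065     ] len 0.10031906540177789 0.13793022232153498
yaw -6.579647711104468
mR [ 0.5694 -0.1257  0.09  ]
mL [ 0.5713 -0.0727  0.09  ]
gr [ 0.5703 -0.0997  0.09  ]
gn [ 0.517  -0.0967  0.09  ]
gfar [ 0.6251 -0.104   0.09  ]
post [ 0.5676 -0.1408  0.098 ]
plR [ 0.573  -0.1532  0.062 ]
LB [0.6367 0.1745 0.066 ]
LBn [0.5381 0.1766 0.066 ]
RB [ 0.6142 -0.2265  0.066 ]
RBn [ 0.5133 -0.2204  0.066 ]
[[ 0.962  0.274 -0.   ]
 [ 0.274 -0.962  0.002]
 [ 0.    -0.002 -1.   ]]
c [ 0.57413199 -0.01962748  0.065     ] tool shift mm [ 546.67292306 -448.12384607   31.14803253]
```

Call:
servo_tool(
  increments=[
    [0.5,45.6,-37.3,2.6,0],
    [0.5,45.6,-37.3,2.6,0],
    [0.5,45.6,-37.3,2.6,0],
    [0.5,45.6,-37.3,2.6,0],
    [0.5,45.6,-37.3,2.6,0],
    [0.5,45.6,-37.3,2.6,0],
    [0.5,45.6,-37.3,2.6,0],
    [0.5,45.6,-37.3,2.6,0],
    [0.5,45.6,-37.3,2.6,0],
    [0.5,45.6,-37.3,2.6,0],
    [0.5,45.6,-37.3,2.6,0],
    [0.5,45.6,-37.3,2.6,0],
  ],
  force=60,
)

```text
t: 1.65
tool_pos: [0.5756, -0.0187, 0.1998]
tool_rot: [3.111, 0.435, -0.0]
contact_force: [1.0, -1.5, 0.8]
opening: 0.0427
grip_force: 0.0
```

Call:
servo_tool(
  increments=[
    [0.5,0,0,0,7.5],
    [0.5,0,0,0,7.5],
    [0.5,0,0,0,7.5],
    [0.5,0,0,0,0],
  ],
)

```text
t: 2.15
tool_pos: [0.5747, -0.0204, 0.1997]
tool_rot: [-3.136, 0.178, 0.001]
contact_force: [0.5, -0.0, -0.1]
opening: 0.0427
grip_force: 0.0
```

Run:
```python
from h import *
o=get_obs();im=get_image("wrist")[:,:,::-1].copy();cv2.imwrite("pics/w1.png",im)
cv2.imwrite("pics/w1b.png",cv2.resize(im,(800,600),interpolation=cv2.INTER_CUBIC))
T=Ro.from_rotvec(o["tool_rot"]).as_matrix();print(o["t"],o["tool_pos"],np.degrees(np.arctan2(T[1,0],T[0,0])),o["opening"])
h=cv2.cvtColor(im,cv2.COLOR_BGR2HSV)
m=((h[...,0]<14)&(h[...,1]>120)&(h[...,2]>50)).astype(np.uint8)
for c in cv2.findContours(m,cv2.RETR_EXTERNAL,cv2.CHAIN_APPROX_NONE)[0]:
    if cv2.contourArea(c)>150:
        b=cv2.boxPoints(cv2.minAreaRect(c));print(b.round(1).tolist(),[np.round(onz("wrist",p,.065,o),4).tolist() for p in b])
```

```text
2.15 [ 0.57467065 -0.02041045  0.19971067] -6.487926562232664 0.042669306794589676
[[248.0, 121.0], [262.0, 121.0], [262.0, 223.0], [248.0, 223.0]] [[0.6264, -0.0182, 0.065], [0.625, -0.0306, 0.065], [0.5277, -0.0201, 0.065], [0.5292, -0.0064, 0.065]]
[[208.8000030517578, 17.600000381469727], [254.39999389648438, -5.199999809265137], [259.20001220703125, 4.400000095367432], [213.60000610351562, 27.200000762939453]] [[0.7125, 0.0038, 0.065], [0.7247, -0.0353, 0.065], [0.7175, -0.0384, 0.065], [0.705, 0.001, 0.065]]
```

View pics/w1b.png

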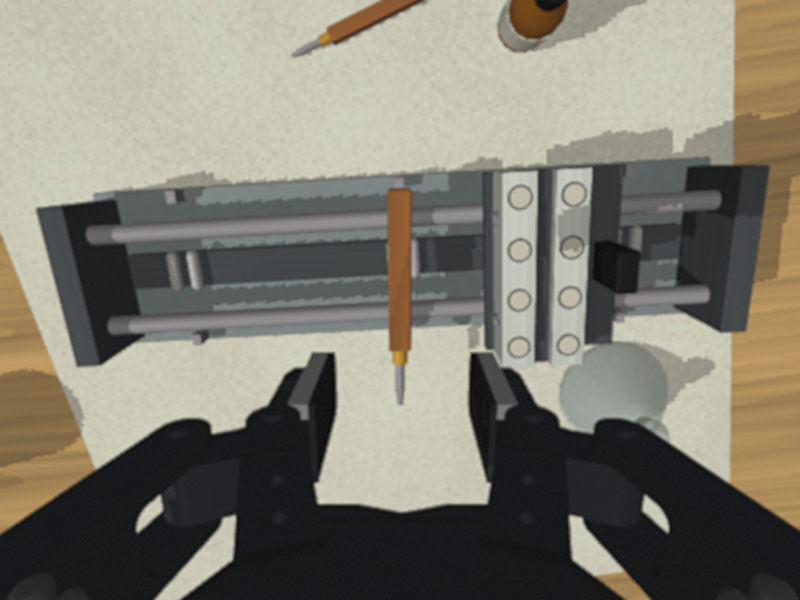

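The wrist view shows the handle centred between the fingers, from (400,190) to (400,350), with the tip at (400,403). The mould halves are at u 500–590 and the post at (616,265). The handle measures 98 mm centred at (0.577, -0.019), which agrees with the top view, so I'll grasp it.

Call:
servo_tool(
  increments=[
    [0.5,2.1,-1.7,35,0],
    [0.5,0,0,40,0],
    [0.5,0,0,40,0],
    [0.5,0,0,26,0],
    [0.5,0,0,19,0],
    [0,0,0,0,0],
    [0,0,0,0,0],
    [0,0,0,0,0],
    [0,0,0,0,0],
    [0,0,0,0,0],
  ],
  force=60,
)

```text
t: 3.45
tool_pos: [0.5777, -0.0191, 0.0409]
tool_rot: [3.136, -0.18, 0.002]
contact_force: [-0.9, -0.2, 1.4]
opening: 0.0129
grip_force: 60.9
```

Call:
servo_tool(
  increments=[
    [0,0,0,-20,0],
    [0,0,0,-40,0],
    [0,0,0,-35,0],
    [0,2,40,0,0],
    [0,2,40,0,0],
    [0,2,40,0,0],
    [0,2,38,0,0],
    [0,0,0,0,-3],
    [0,0,0,25,0],
    [0,0,0,20,0],
    [0,0,0,13,0],
    [0,0,0,0,0],
  ],
  force=80,
)

```text
t: 4.95
tool_pos: [0.5661, -0.1764, 0.0757]
tool_rot: [-3.139, 0.098, 0.004]
contact_force: [0.1, -0.5, -0.9]
opening: 0.0126
grip_force: 80.8
```

Run:
```python
from h import *
o=get_obs();a=get_image("top")[:,:,::-1].copy();w=get_image("wrist")[:,:,::-1].copy()
cv2.imwrite("pics/top2.png",a);cv2.imwrite("pics/w2.png",w)
print(o["tool_pos"],o["opening"],o["contact_force"])
cv2.imwrite("pics/c2.png",np.vstack([cv2.resize(a[110:190,190:350],(600,300),interpolation=cv2.INTER_CUBIC),cv2.resize(w[0:256],(600,300))]))
```

```text
[ 0.56607542 -0.17636419  0.07572387] 0.012559283977661794 [ 0.13857005 -0.49603204 -0.92426302]
```

View pics/c2.png

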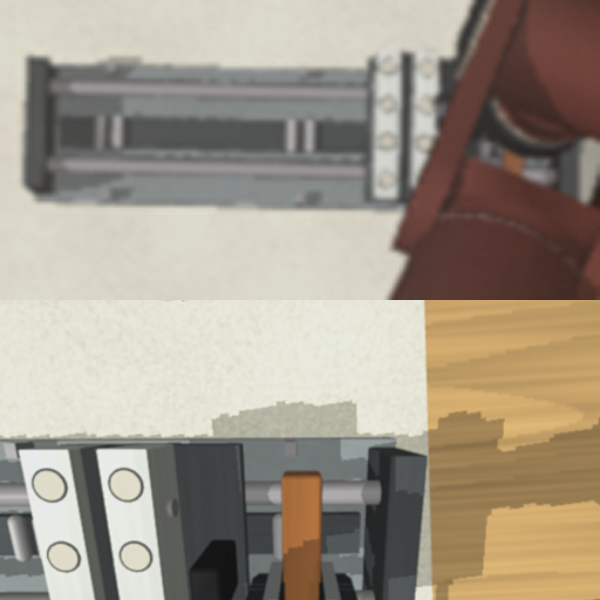

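The wrist view shows the post at (220,565) just ahead of the held handle. The first station's tab is at (291,447), level with the handle. Next I push along the slide's +y.

Call:
servo_tool(
  increments=[
    [0,0,-5,0,0],
    [0,0,-7,0,0],
    [0,0,-7,0,0],
    [0,0,-7,0,0],
    [0,0,-7,0,0],
    [0,0,-7,0,0],
    [0,0,-7,0,0],
    [0,0,-7,0,0],
    [0,0,-7,0,0],
    [0,0,-7,0,0],
    [0,0,-7,0,0],
    [0,0,-3,0,0],
  ],
)

```text
t: 6.55
tool_pos: [0.5718, -0.0985, 0.0769]
tool_rot: [-3.14, 0.098, 0.0]
contact_force: [-0.1, -0.8, -1.7]
opening: 0.0124
grip_force: 81.7
```

Run:
```python
from h import *
o=get_obs();a=get_image("top")[:,:,::-1].copy();w=get_image("wrist")[:,:,::-1].copy()
cv2.imwrite("pics/top3.png",a);cv2.imwrite("pics/w3.png",w)
print(o["tool_pos"],o["opening"],o["contact_force"],o["t"])
cv2.imwrite("pics/c3.png",np.vstack([cv2.resize(a[110:190,190:350],(600,300),interpolation=cv2.INTER_CUBIC),cv2.resize(w[60:188,60:316],(600,300),interpolation=cv2.INTER_CUBIC)]))
t0=(291*512/600,147*512/600)
w2=dict(tool_pos=np.array([.56608,-.17636,.07572]),tool_rot=np.array([-3.139,.098,.004]))
print("first far tab",onz("wrist",t0,.014,w2))
```

```text
[ 0.57175758 -0.09853044  0.07692145] 0.012391386819032667 [-0.14163729 -0.80320611 -1.67750166] 6.55
first far tab [ 0.61827152 -0.17376692  0.014     ]
```

View pics/c3.png

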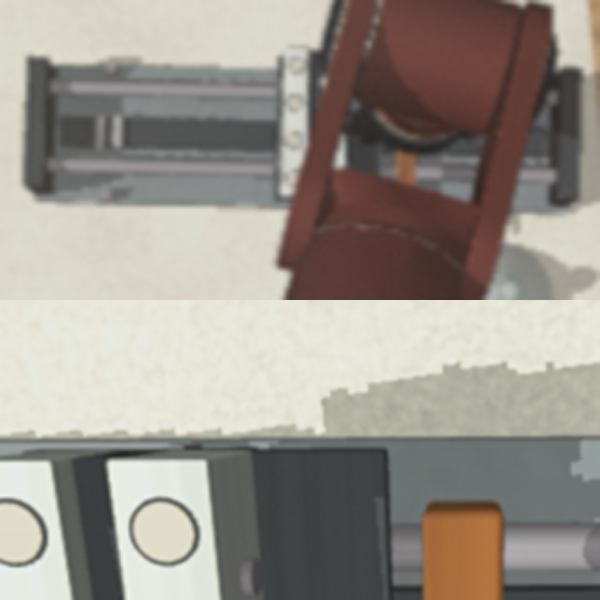

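The carriage moved 66 mm, following the finger, and has about 22 mm to go. I'll approach in finer steps and watch the force.

Call:
servo_tool(
  increments=[
    [0,0,-4,0,0],
    [0,0,-4,0,0],
    [0,0,-4,0,0],
    [0,0,-2,0,0],
    [0,0,-1,0,0],
    [0,0,0,0,0],
  ],
)

```text
t: 7.4
tool_pos: [0.5726, -0.0848, 0.077]
tool_rot: [3.139, -0.098, -0.0]
contact_force: [-0.5, -4.2, -1.7]
opening: 0.0125
grip_force: 84.7
```

Call:
servo_tool(
  increments=[
    [0,0,-1,0,0],
    [0,0,0,0,0],
  ],
)

```text
t: 7.65
tool_pos: [0.5728, -0.0827, 0.077]
tool_rot: [-3.139, 0.098, 0.0]
contact_force: [-0.5, -1.7, -0.8]
opening: 0.0127
grip_force: 82.4
```

Call:
servo_tool(
  increments=[
    [0,0,-1,0,0],
    [0,0,0,0,0],
  ],
)

```text
t: 7.9
tool_pos: [0.573, -0.0815, 0.0771]
tool_rot: [-3.139, 0.098, -0.0]
contact_force: [-0.1, -0.4, -1.5]
opening: 0.0123
grip_force: 81.2
```

Run:
```python
from h import *
o=get_obs();a=get_image("top")[:,:,::-1].copy();w=get_image("wrist")[:,:,::-1].copy()
cv2.imwrite("pics/top4.png",a);cv2.imwrite("pics/w4.png",w)
# mould left edge column, profile along a row for each top picture
for n in("top2","top3","top4"):
    g=cv2.cvtColor(cv2.imread(f"pics/{n}.png"),cv2.COLOR_BGR2GRAY).astype(float)[131:158]
    p=g[[1,2,3,11,12,13,20,21]].mean(0)[235:310];d=np.diff(p);i=d.argmax()
    s=(d[i-1]*-1+d[i+1])/d[i-1:i+2].sum();print(n,235+i+.5+s)
# plate rear edge in wrist
for n in("w3","w4"):
    g=cv2.cvtColor(cv2.imread(f"pics/{n}.png"),cv2.COLOR_BGR2GRAY).astype(float)
    print(n,g[146:156,180:250].mean(0).round().astype(int).tolist())
```

```text
top2 299.46
top3 264.734552332913
top4 258.5977722772277
w3 [65, 66, 66, 67, 67, 67, 66, 66, 66, 65, 64, 63, 64, 64, 64, 64, 65, 65, 66, 66, 66, 66, 66, 66, 66, 66, 66, 66, 66, 65, 66, 67, 67, 67, 67, 67, 67, 67, 66, 66, 74, 84, 86, 80, 61, 51, 80, 107, 111, 110, 110, 110, 110, 110, 110, 110, 110, 111, 111, 110, 110, 108, 98, 93, 91, 91, 92, 92, 92, 93]
w4 [65, 66, 66, 66, 67, 67, 66, 66, 66, 65, 64, 63, 64, 64, 64, 64, 64, 65, 66, 66, 66, 66, 66, 66, 66, 66, 67, 66, 66, 65, 65, 66, 66, 67, 67, 67, 67, 67, 66, 66, 72, 82, 85, 83, 69, 53, 65, 95, 110, 112, 111, 111, 111, 111, 112, 111, 111, 111, 110, 108, 108, 106, 99, 93, 91, 91, 91, 92, 92, 93]
```

Call:
servo_tool(
  increments=[
    [0,0,5,0,0],
    [0,0,5,-20,0],
    [0,0,0,-40,0],
    [0,0,0,-40,0],
    [0,0,-20,0,0],
    [0,-20,-45,0,0],
    [0,-20,-35,0,0],
    [0,0,0,0,0],
  ],
)

```text
t: 9.0
tool_pos: [0.5372, 0.0126, 0.1765]
tool_rot: [-3.14, 0.093, 0.002]
contact_force: [0.2, -0.7, -1.9]
opening: 0.0121
grip_force: 81.1
```

Run:
```python
from h import *
o=get_obs();w=get_image("wrist")[:,:,::-1].copy();a=get_image("top")[:,:,::-1].copy();s=get_image("scene")[:,:,::-1].copy()
cv2.imwrite("pics/w5.png",w);cv2.imwrite("pics/top5.png",a);cv2.imwrite("pics/scene5.png",s)
print(o["tool_pos"],o["tool_rot"],o["t"])
cv2.imwrite("pics/c5.png",np.vstack([cv2.resize(w[0:256],(800,400)),cv2.resize(s[200:270,140:340],(800,200),interpolation=cv2.INTER_CUBIC)]))
```

```text
[0.53722525 0.01262012 0.17648946] [-3.13957592e+00  9.26610527e-02  1.89351850e-03] 9.0
```

View pics/c5.png

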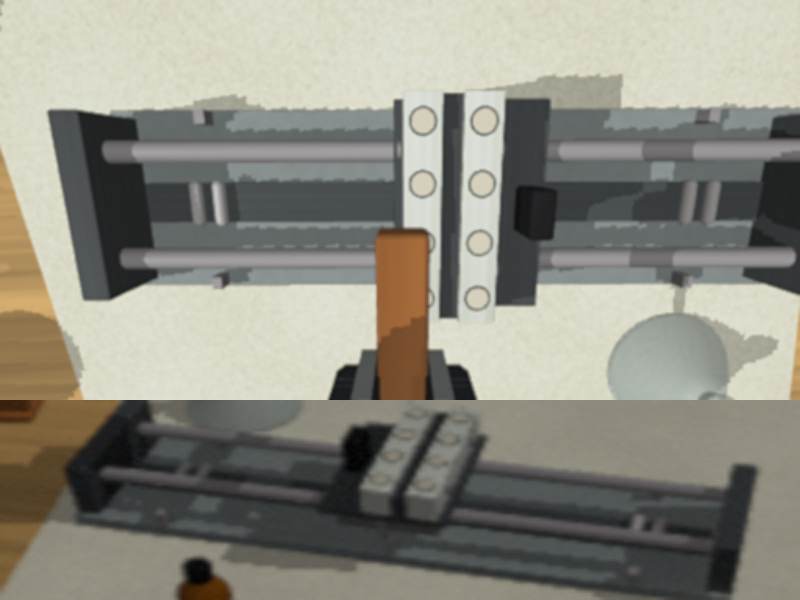

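The view shows far tabs at (202,117) and (709,115), near tabs at (220,281) and (684,280), and the carriage plate from u 394 to 550 in the middle. I'll check the centring numerically and get the groove line.

Run:
```python
from h import *
o=dict(tool_pos=np.array([0.53722525,0.01262012,0.17648946]),tool_rot=np.array([-3.13957592,.0926610527,.00189351850]))
f=lambda u,v,z:onz("wrist",(u/1.5625,v/1.5625),z,o)[:2]
t=[f(202,117,.015),f(709,115,.015),f(220,281,.015),f(684,280,.015)]
sy=((t[1]-t[0])+(t[3]-t[2]))/2;L=np.linalg.norm(t[1]-t[0]),np.linalg.norm(t[3]-t[2])
c=sum(t)/4;ey=-sy/np.linalg.norm(sy);ex=np.array([ey[1],-ey[0]])
print("tabs",np.round(t,4),"spans",L,"centre",c,"yaw",np.degrees(np.arctan2(ex[1],ex[0])))
for n,p in dict(plRfar=f(550,100,.062),plRnear=f(536,303,.062),plLfar=f(394,100,.062),mRfar=f(507,92,.09),mRnear=f(495,321,.09),mLfar=f(403,92,.09),gfarL=f(443,92,.09),gfarR=f(464,92,.09),gnL=f(440,318,.09),gnR=f(459,320,.09)).items():
    print(n,np.round(p,4),"slide xy mm",round(ex@(p-c)*1000,1),round(ey@(p-c)*1000,1))
# groove (dark stripe) edges in the wrist image at rows
g=cv2.cvtColor(cv2.imread("pics/w5.png"),cv2.COLOR_BGR2GRAY).astype(float)
a=cv2.cvtColor(cv2.imread("pics/top5.png"),cv2.COLOR_BGR2GRAY).astype(int)
for v in(62,80,100,120,140,160,180,198):
    d=np.diff(g[v-1:v+2].mean(0));lo=270+d[270:296].argmin();hi=lo+6+d[lo+6:lo+20].argmax()
    P,Q=f((lo+1)*1.5625,v*1.5625,.09),f((hi+1)*1.5625,v*1.5625,.09)
    print(v,lo,hi,np.round(P,4),np.round(Q,4),round(ey@((P+Q)/2-c)*1000,1))
```

```text
tabs [[ 0.6363  0.1277]
 [ 0.6196 -0.1779]
 [ 0.5344  0.1332]
 [ 0.5172 -0.1731]] spans (np.float64(0.30606943952664234), np.float64(0.3067810345989525)) centre [ 0.5768714  -0.02249751] yaw -3.1673222239575667
plRfar [ 0.6289 -0.0679] slide xy mm 54.4 -42.5
plRnear [ 0.5218 -0.0627] slide xy mm -52.8 -43.2
plLfar [0.6335 0.0109] slide xy mm 54.7 36.5
mRfar [ 0.6305 -0.0402] slide xy mm 54.6 -14.7
mRnear [ 0.5222 -0.0342] slide xy mm -53.9 -14.7
mLfar [0.6333 0.0064] slide xy mm 54.7 32.0
gfarL [ 0.6322 -0.0115] slide xy mm 54.6 14.0
gfarR [ 0.6317 -0.0209] slide xy mm 54.6 4.6
gnL [ 0.5255 -0.0062] slide xy mm -52.2 13.4
gnR [ 0.5238 -0.0159] slide xy mm -53.3 3.7
62 283 296 [ 0.6302 -0.0118] [ 0.6296 -0.0209] 9.1
80 282 296 [ 0.6182 -0.0107] [ 0.6176 -0.0206] 9.1
100 282 295 [ 0.6045 -0.0102] [ 0.604  -0.0196] 9.1
120 282 294 [ 0.5903 -0.0097] [ 0.5898 -0.0185] 9.1
140 281 294 [ 0.5757 -0.0084] [ 0.5751 -0.0181] 9.1
160 281 293 [ 0.5605 -0.0078] [ 0.5599 -0.017 ] 9.1
180 281 293 [ 0.5447 -0.0073] [ 0.5442 -0.0166] 8.8
198 280 292 [ 0.5301 -0.0059] [ 0.5295 -0.0154] 9.2
```

Run:
```python
from h import *
for n in("top4","top5"):
    g=cv2.cvtColor(cv2.imread(f"pics/{n}.png"),cv2.COLOR_BGR2GRAY).astype(float)[131:158]
    p=g[[1,2,3,11,12,13,20,21]].mean(0)[235:310];d=np.diff(p);i=d.argmax()
    s=(d[i-1]*-1+d[i+1])/d[i-1:i+2].sum();print(n,235+i+.5+s)
a=cv2.imread("pics/top5.png");w=cv2.imread("pics/w5.png")
A=cv2.resize(a[115:175,190:350],(800,300),interpolation=cv2.INTER_CUBIC)
W=cv2.resize(w[50:80,230:370],(800,171),interpolation=cv2.INTER_CUBIC)
s=cv2.imread("pics/scene5.png")[210:250,200:300];S=cv2.resize(s,(320,128),interpolation=cv2.INTER_CUBIC)
S=cv2.copyMakeBorder(S,0,0,0,480,cv2.BORDER_CONSTANT)
cv2.imwrite("pics/c6.png",cv2.convertScaleAbs(np.vstack([A,W,S]),alpha=1.5))
```

```text
top4 258.5977722772277
top5 273.77814569536423
```

View pics/c6.png

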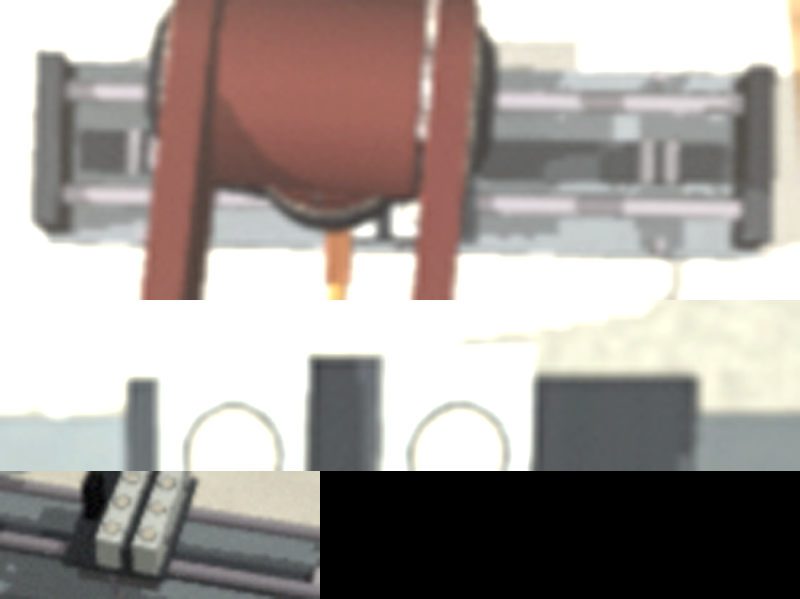

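Top and wrist both put the carriage 3–5 mm short of the middle station, so it may sit just outside the detent. I'll go back behind the post and push gently, watching the force.

Call:
servo_tool(
  increments=[
    [0,20,40,0,0],
    [0,20,40,0,0],
    [0,0,20,0,0],
    [0,0,0,40,0],
    [0,0,0,40,0],
    [0,0,0,20,0],
    [0,0,-5,0,0],
    [0,0,-4,0,0],
    [0,0,-1,0,0],
    [0,0,0,0,0],
  ],
)

```text
t: 10.4
tool_pos: [0.5738, -0.0821, 0.0785]
tool_rot: [3.139, -0.097, 0.003]
contact_force: [0.0, -0.0, -1.2]
opening: 0.0126
grip_force: 81.1
```

Call:
servo_tool(
  increments=[
    [0,0,-1,0,0],
    [0,0,0,0,0],
  ],
)

```text
t: 10.65
tool_pos: [0.5732, -0.0813, 0.0775]
tool_rot: [3.14, -0.098, 0.001]
contact_force: [0.2, -0.5, -0.0]
opening: 0.012
grip_force: 81.5
```

Call:
servo_tool(
  increments=[
    [0,0,-0.5,0,0],
    [0,0,0,0,0],
  ],
)

```text
t: 10.9
tool_pos: [0.5731, -0.0808, 0.0772]
tool_rot: [3.14, -0.098, 0.0]
contact_force: [0.6, -0.1, -0.4]
opening: 0.0122
grip_force: 82.0
```

Call:
servo_tool(
  increments=[
    [0,0,-0.5,0,0],
    [0,0,0,0,0],
  ],
)

```text
t: 11.15
tool_pos: [0.5729, -0.08, 0.077]
tool_rot: [-3.14, 0.098, 0.0]
contact_force: [-0.3, -0.1, -1.4]
opening: 0.0121
grip_force: 81.5
```

```bash
cat > ck.py <<'E'
from h import *
import sys
n=sys.argv[1]
a=get_image("top")[:,:,::-1].copy();w=get_image("wrist")[:,:,::-1].copy();o=get_obs()
cv2.imwrite(f"pics/top{n}.png",a);cv2.imwrite(f"pics/w{n}.png",w)
def edge(p,i):
    d=abs(np.diff(p));j=i-4+d[i-4:i+5].argmax();k=np.arange(j-1,j+2);return (d[k]*(k+.5)).sum()/d[k].sum()
for m in ("3","4",n):
    g=cv2.cvtColor(cv2.imread(f"pics/top{m}.png"),cv2.COLOR_BGR2GRAY).astype(float)[131:158]
    p=g[[1,2,3,11,12,13,20,21]].mean(0);d=np.diff(p)[235:275];i=235+d.argmax()
    g=cv2.cvtColor(cv2.imread(f"pics/w{m}.png"),cv2.COLOR_BGR2GRAY).astype(float)
    print(m,"top",edge(p,i),"wrist plate",edge(g[146:156].mean(0),226))
print(o["tool_pos"])
E
python3 ck.py 6
```

```text
3 top 264.734552332913 wrist plate 225.76212121212126
4 top 258.5977722772277 wrist plate 226.55496453900707
6 top 258.1833130328867 wrist plate 226.4400352733686
[ 0.57289502 -0.07999003  0.07690095]
```

Call:
servo_tool(
  increments=[
    [0,0,-1,0,0],
    [0,0,0,0,0],
  ],
)

```text
t: 11.5
tool_pos: [0.5729, -0.0789, 0.0769]
tool_rot: [-3.14, 0.098, 0.001]
contact_force: [0.1, -0.1, -0.6]
opening: 0.0126
grip_force: 81.1
```

Call:
servo_tool(
  increments=[
    [0,0,-1,0,0],
    [0,0,0,0,0],
  ],
)

```text
t: 11.75
tool_pos: [0.5731, -0.078, 0.077]
tool_rot: [-3.14, 0.098, 0.0]
contact_force: [1.3, 0.7, -0.4]
opening: 0.0126
grip_force: 81.1
```

```bash
python3 ck.py 7
```

```text
3 top 264.734552332913 wrist plate 225.76212121212126
4 top 258.5977722772277 wrist plate 226.55496453900707
7 top 257.27633136094676 wrist plate 225.804
[ 0.57316057 -0.0780802   0.07707792]
```

Call:
servo_tool(
  increments=[
    [0,0,3,0,0],
    [0,0,0,0,0],
    [0,0,0,0,0],
  ],
)

```text
t: 12.22
tool_pos: [0.573, -0.0812, 0.0771]
tool_rot: [-3.14, 0.099, 0.0]
contact_force: [0.3, 0.4, -1.0]
opening: 0.0125
grip_force: 81.1
```

```bash
python3 ck.py 8
```

```text
3 top 264.734552332913 wrist plate 225.76212121212126
4 top 258.5977722772277 wrist plate 226.55496453900707
8 top 257.275 wrist plate 221.80555555555557
[ 0.57298806 -0.08112573  0.07709642]
```

Call:
servo_tool(
  increments=[
    [0,0,-3,0,0],
    [0,0,-1,0,0],
    [0,0,0,0,0],
  ],
)

```text
t: 12.7
tool_pos: [0.5732, -0.0772, 0.0771]
tool_rot: [3.14, -0.098, -0.0]
contact_force: [0.0, -1.2, -0.9]
opening: 0.0126
grip_force: 82.2
```

Call:
servo_tool(
  increments=[
    [0,0,-1,0,0],
    [0,0,0,0,0],
  ],
)

```text
t: 12.95
tool_pos: [0.5733, -0.0769, 0.0772]
tool_rot: [3.139, -0.098, -0.0]
contact_force: [-0.9, -5.4, -0.7]
opening: 0.0128
grip_force: 85.5
```

```bash
python3 ck.py 9
```

```text
3 top 264.734552332913 wrist plate 225.76212121212126
4 top 258.5977722772277 wrist plate 226.55496453900707
9 top 257.16075949367087 wrist plate 226.56293706293704
[ 0.57326944 -0.07692373  0.0771559 ]
```

Run:
```python
from h import *
a=cv2.imread("pics/top0.png");G=cv2.cvtColor(a,cv2.COLOR_BGR2GRAY).astype(float)
b=cv2.cvtColor(cv2.imread("pics/top9.png"),cv2.COLOR_BGR2GRAY).astype(float)
def edge(p,lo,hi,s):
    d=s*np.diff(p)[lo:hi];j=lo+d.argmax();k=np.arange(j-2,j+3);w=np.clip(s*(p[k+1]-p[k]),0,None);return (w*(k+1)).sum()/w.sum()   # boundary position, px centre+.5
def line(G,rows,lo,hi,s,z):
    u=[edge(G[v-1:v+2].mean(0),lo,hi,s)-.5 for v in rows];f=np.polyfit(rows,u,1)
    r=np.array(u)-np.polyval(f,rows);ok=abs(r)<.6;f=np.polyfit(np.array(rows)[ok],np.array(u)[ok],1)
    P=[onz("top",(np.polyval(f,v),v),z)[:2] for v in(rows[0],rows[-1])];return np.array(P),abs(r).max()
L,e1=line(G,list(range(129,157,3)),192,203,-1,.066)
Rr,e2=line(G,list(range(132,161,3)),339,350,1,.066)
M0,e3=line(G,list(range(128,160,4)),283,292,1,.09)
M9,e4=line(b,list(range(128,158,4)),251,262,1,.09)
print("L",L,e1);print("R",Rr,e2);print("M0",M0,e3);print("M9",M9,e4)
cL,cR=L.mean(0),Rr.mean(0);ey=(cL-cR);S=np.linalg.norm(ey);ey/=S;c=(cL+cR)/2
print("span",S,"c",c,"yaw",np.degrees(np.arctan2(-ey[0],ey[1])))
for n,M in(("M0",M0),("M9",M9)): print(n,"carriage slide-y mm",1000*((M-c)@ey)-35)
```

```text
L [[0.62728273 0.1854543 ]
 [0.54994221 0.18996727]] 0.16875185138911775
R [[ 0.60366564 -0.23378916]
 [ 0.52715591 -0.22853432]] 0.25499616550666815
M0 [[ 0.61594393 -0.07803472]
 [ 0.53781612 -0.07238221]] 0.39679421724753183
M9 [[0.61916092 0.01138586]
 [0.54085062 0.01644468]] 0.2322537657151429
span 0.4195146155392243 c [ 0.57701162 -0.02172548] yaw -3.1704197766909687
M0 carriage slide-y mm [-89.06986316 -87.74695074]
M9 carriage slide-y mm [0.3917655  1.11181347]
```

The carriage now reads +0.7 mm from the station centre (block span 419.5 mm), and it resists with 5 N. It is in the detent, so I'll back off and check that it settles.

Call:
servo_tool(
  increments=[
    [0,0,3,0,0],
    [0,0,4,0,0],
    [0,0,0,0,0],
  ],
)

```text
t: 13.42
tool_pos: [0.5729, -0.0831, 0.0771]
tool_rot: [-3.139, 0.099, -0.0]
contact_force: [0.0, 0.2, -0.7]
opening: 0.0127
grip_force: 81.2
```

```bash
python3 ck.py 10
```

```text
3 top 264.734552332913 wrist plate 225.76212121212126
4 top 258.5977722772277 wrist plate 226.55496453900707
10 top 257.2211895910781 wrist plate 228.7857142857143
[ 0.57287055 -0.08296067  0.0771102 ]
```

Call:
servo_tool(
  increments=[
    [0,0,0,-35,0],
    [0,0,0,-35,0],
    [0,0,-45,0,0],
    [0,0,-45,0,0],
    [0,0,-38,0,0],
    [0,0,0,35,0],
    [0,0,0,33,0],
    [0,0,4,0,0],
    [0,0,0,0,0],
  ],
)

```text
t: 14.65
tool_pos: [0.5814, 0.0403, 0.0804]
tool_rot: [-3.14, 0.099, -0.002]
contact_force: [-0.1, 0.3, -0.9]
opening: 0.0122
grip_force: 81.1
```

Call:
servo_tool(
  increments=[
    [0,0,3,0,0],
    [0,0,2,0,0],
    [0,0,0,0,0],
  ],
)

```text
t: 15.02
tool_pos: [0.5807, 0.0354, 0.0799]
tool_rot: [-3.14, 0.099, -0.002]
contact_force: [0.6, 0.1, -0.8]
opening: 0.0123
grip_force: 81.1
```

Call:
servo_tool(
  increments=[
    [0,0,1,0,0],
    [0,0,0,0,0],
  ],
)

```text
t: 15.28
tool_pos: [0.5802, 0.0346, 0.0791]
tool_rot: [-3.14, 0.098, 0.0]
contact_force: [-1.3, -0.2, -0.3]
opening: 0.0124
grip_force: 81.1
```

Call:
servo_tool(
  increments=[
    [0,0,1,0,0],
    [0,0,0,0,0],
  ],
)

```text
t: 15.52
tool_pos: [0.5801, 0.0338, 0.079]
tool_rot: [-3.14, 0.098, 0.0]
contact_force: [0.0, 0.9, -1.3]
opening: 0.0124
grip_force: 81.7
```

Call:
servo_tool(
  increments=[
    [0,0,1,0,0],
    [0,0,0,0,0],
  ],
)

```text
t: 15.78
tool_pos: [0.5801, 0.0332, 0.0791]
tool_rot: [-3.139, 0.098, 0.0]
contact_force: [0.2, 3.0, -0.4]
opening: 0.012
grip_force: 84.4
```

Call:
servo_tool(
  increments=[
    [0,0,1,0,0],
    [0,0,0,0,0],
  ],
)

```text
t: 16.02
tool_pos: [0.5801, 0.0328, 0.0791]
tool_rot: [-3.138, 0.098, -0.0]
contact_force: [0.1, 6.7, -1.0]
opening: 0.0125
grip_force: 86.8
```

The carriage resists 5 N forward and 6.7 N backward, each within about 1 mm, so it is clicked in at the middle station. Next I pry the scraper point-down in the grip, using the near edge of the left end block.

Call:
servo_tool(
  increments=[
    [0,0,-7,0,0],
    [0,0,0,-30,0],
    [0,0,0,-30,0],
    [0,-27,-44,0,0],
    [0,-27,-44,0,0],
    [0,-27,-45,0,0],
    [0,0,0,30,0],
    [0,0,0,30,0],
    [0,0,0,15,0],
    [0,0,0,0,0],
  ],
)

```text
t: 17.27
tool_pos: [0.5072, 0.176, 0.063]
tool_rot: [3.139, -0.099, -0.004]
contact_force: [0.2, -0.6, -0.6]
opening: 0.0123
grip_force: 81.2
```

Call:
servo_tool(
  increments=[
    [0,0,0,0,0],
    [0,0,0,0,0],
    [0,0,0,4,0],
    [0,0,0,4,0],
    [0,0,0,3,0],
    [0,0,0,0,0],
  ],
  force=25,
)

```text
t: 18.02
tool_pos: [0.5081, 0.1765, 0.0552]
tool_rot: [3.14, -0.098, -0.002]
contact_force: [-8.1, -2.6, 14.4]
opening: 0.0123
grip_force: 83.3
```

Call:
servo_tool(
  increments=[
    [0,0,0,3,0],
    [0,0,0,3,0],
    [0,0,0,0,0],
  ],
)

```text
t: 18.4
tool_pos: [0.5085, 0.1766, 0.0508]
tool_rot: [3.139, -0.098, -0.001]
contact_force: [-14.1, -4.2, 22.3]
opening: 0.0123
grip_force: 87.0
```

Call:
servo_tool(
  increments=[
    [0,0,0,-12,0],
    [0.05,0,-6,0,0],
    [0.05,0,0,0,0],
    [0.05,0,0,0,0],
  ],
  force=20,
)

```text
t: 18.9
tool_pos: [0.5077, 0.1824, 0.0581]
tool_rot: [3.14, -0.098, -0.003]
contact_force: [0.1, -0.0, -0.4]
opening: 0.0124
grip_force: 83.6
```

Run:
```python
from h import *
o=get_obs();w=get_image("wrist")[:,:,::-1].copy();s=get_image("scene")[:,:,::-1].copy()
cv2.imwrite("pics/w11.png",w);cv2.imwrite("pics/s11.png",s)
print(o["tool_pos"],o["grip_force"],o["opening"],proj("scene",o["tool_pos"]))
p=proj("scene",o["tool_pos"]).astype(int)
cv2.imwrite("pics/c11.png",np.hstack([cv2.resize(w,(400,300)),cv2.resize(s[p[1]-60:p[1]+30,p[0]-60:p[0]+60],(400,300),interpolation=cv2.INTER_CUBIC)]))
```

```text
[0.50767084 0.18239104 0.0581162 ] 83.64899039268494 0.012431555413336407 [325.59647033 215.5849689 ]
```

View pics/c11.png

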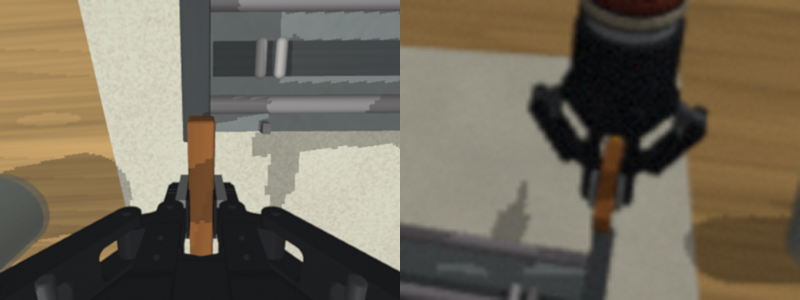

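```bash
cat > tilt.py <<'E'
from h import *
import sys
def meas(n):
    im=cv2.imread(n);h=cv2.cvtColor(im,cv2.COLOR_BGR2HSV)
    m=((h[...,0]<16)&(h[...,1]>110)&(h[...,2]>40)).astype(np.uint8);m[:, :225]=0;m[:,290:]=0
    c=max(cv2.findContours(m,cv2.RETR_EXTERNAL,cv2.CHAIN_APPROX_NONE)[0],key=cv2.contourArea)[:,0]
    v=c[:,1];w=[np.ptp(c[np.abs(v-(v.min()+k))<1][:,0])+1 for k in(4,10,20,40)]
    return v.min(),v.max(),w,c[v<v.min()+4].mean(0)
def pred(th):
    c=get_calibration("wrist");M=np.array(c["mount"]);th=np.radians(th);r=[]
    for a,b in((50,7),(50,-7),(-50,7),(-90,0)):   # handle along tool x, b up
        X=np.array([a*np.cos(th)-b*np.sin(th),0,-17-(a*np.sin(th)+b*np.cos(th))])/1000
        P=M[:3,:3].T@(X-M[:3,3]);r.append(round(c["fy"]*P[1]/P[2]+c["cy"],1))
    return r
if __name__=="__main__":
    for n in sys.argv[1:]: print(n,meas(n))
    for t in(0,5,10,20,25,30,35):print(t,pred(t))
E
python3 tilt.py pics/w5.png pics/w4.png pics/w11.png
```

```text
pics/w5.png (np.int32(146), np.int32(327), [np.int32(32), np.int32(33), np.int32(33), np.int32(32)], array([256.5625, 147.1875]))
pics/w4.png (np.int32(147), np.int32(327), [np.int32(33), np.int32(35), np.int32(33), np.int32(35)], array([257.02857143, 147.34285714]))
pics/w11.png (np.int32(149), np.int32(327), [np.int32(33), np.int32(35), np.int32(35), np.int32(33)], array([256.52777778, 149.33333333]))
0 [np.float64(145.5), np.float64(141.3), np.float64(354.5), np.float64(405.2)]
5 [np.float64(149.1), np.float64(141.5), np.float64(348.1), np.float64(391.3)]
10 [np.float64(154.0), np.float64(142.7), np.float64(341.5), np.float64(377.8)]
20 [np.float64(167.6), np.float64(148.3), np.float64(327.5), np.float64(351.7)]
25 [np.float64(176.5), np.float64(152.9), np.float64(320.2), np.float64(339.2)]
30 [np.float64(186.7), np.float64(158.8), np.float64(312.9), np.float64(326.9)]
35 [np.float64(198.2), np.float64(166.1), np.float64(305.5), np.float64(314.9)]
```

Comparing the rear edge rows (149 now, 146 when level) shows the scraper has already pivoted about 5° in the grip. I keep pressing, in the middle of the block this time.

Call:
servo_tool(
  increments=[
    [0,0,0,4,0],
    [0,0,0,4,0],
    [0,0,0,3,0],
    [0,0,0,3,0],
    [0,0,0,2,0],
    [0,0,0,0,0],
  ],
)

```text
t: 19.75
tool_pos: [0.509, 0.1826, 0.0473]
tool_rot: [3.139, -0.098, -0.001]
contact_force: [-16.3, -3.9, 25.5]
opening: 0.0124
grip_force: 90.5
```

Call:
servo_tool(
  increments=[
    [0,0,0,2,0],
    [0,0,0,2,0],
    [0,0,0,2,0],
    [0,0,0,0,0],
  ],
)

```text
t: 20.25
tool_pos: [0.51, 0.1825, 0.0421]
tool_rot: [3.139, -0.098, 0.003]
contact_force: [-13.7, -4.8, 27.5]
opening: 0.0127
grip_force: 96.1
```

Run:
```python
from tilt import *
cv2.imwrite("pics/w12.png",get_image("wrist")[:,:,::-1]);print(meas("pics/w12.png"))
```

```text
(np.int32(159), np.int32(327), [np.int32(36), np.int32(37), np.int32(39), np.int32(36)], array([257.02702703, 160.02702703]))
```

Call:
servo_tool(
  increments=[
    [0,0,0,2,0],
    [0,0,0,2,0],
    [0,0,0,2,0],
    [0,0,0,2,0],
    [0,0,0,0,0],
  ],
)

```text
t: 20.92
tool_pos: [0.5121, 0.1825, 0.0354]
tool_rot: [3.14, -0.098, 0.01]
contact_force: [-12.2, -5.8, 29.1]
opening: 0.0125
grip_force: 105.9
```

Run:
```python
from tilt import *
cv2.imwrite("pics/w13.png",get_image("wrist")[:,:,::-1]);print(meas("pics/w13.png"))
```

```text
(np.int32(172), np.int32(327), [np.int32(38), np.int32(39), np.int32(40), np.int32(38)], array([257.02564103, 172.97435897]))
```

Call:
servo_tool(
  increments=[
    [0,0,0,2,0],
    [0,0,0,2,0],
    [0,0,0,2,0],
    [0,0,0,1,0],
    [0,0,0,0,0],
  ],
)

```text
t: 21.6
tool_pos: [0.5135, 0.1838, 0.0313]
tool_rot: [-3.138, 0.098, -0.014]
contact_force: [-18.9, -2.8, 43.1]
opening: 0.0122
grip_force: 114.7
```

Call:
servo_tool(
  increments=[
    [0,0,0,-10,0],
    [0,0,0,-30,0],
    [0,0,0,-40,0],
    [0,0,0,-25,0],
    [0,0,0,0,0],
    [0,0,0,0,0],
  ],
)

```text
t: 22.35
tool_pos: [0.5073, 0.1822, 0.1253]
tool_rot: [3.139, -0.098, -0.004]
contact_force: [-0.3, 0.0, -1.1]
opening: 0.0125
grip_force: 107.8
```

Run:
```python
from tilt import *
o=get_obs();print(o["tool_pos"],o["tool_rot"])
w=get_image("wrist")[:,:,::-1].copy();s=get_image("scene")[:,:,::-1].copy();t=get_image("top")[:,:,::-1].copy()
cv2.imwrite("pics/w14.png",w);cv2.imwrite("pics/s14.png",s);cv2.imwrite("pics/top14.png",t);print(meas("pics/w14.png"))
p=proj("scene",o["tool_pos"]+[0,0,.02]).astype(int);q=proj("top",o["tool_pos"]+[-.03,0,.02]).astype(int);print(p,q)
S=cv2.resize(s[p[1]-35:p[1]+40,p[0]-50:p[0]+50],(400,300),interpolation=cv2.INTER_CUBIC)
Q=cv2.resize(t[q[1]-30:q[1]+45,q[0]-50:q[0]+50],(400,300),interpolation=cv2.INTER_CUBIC)
cv2.imwrite("pics/c14.png",np.vstack([np.hstack([S,Q]),cv2.resize(w[140:380,90:410],(800,300*2))[0:300]]))
```

```text
[0.50734739 0.18219229 0.12531699] [ 3.13946109 -0.09828052 -0.00393784]
(np.int32(181), np.int32(323), [np.int32(38), np.int32(39), np.int32(41), np.int32(39)], array([256.97560976, 181.29268293]))
[329 189] [194 179]
```

View pics/c14.png

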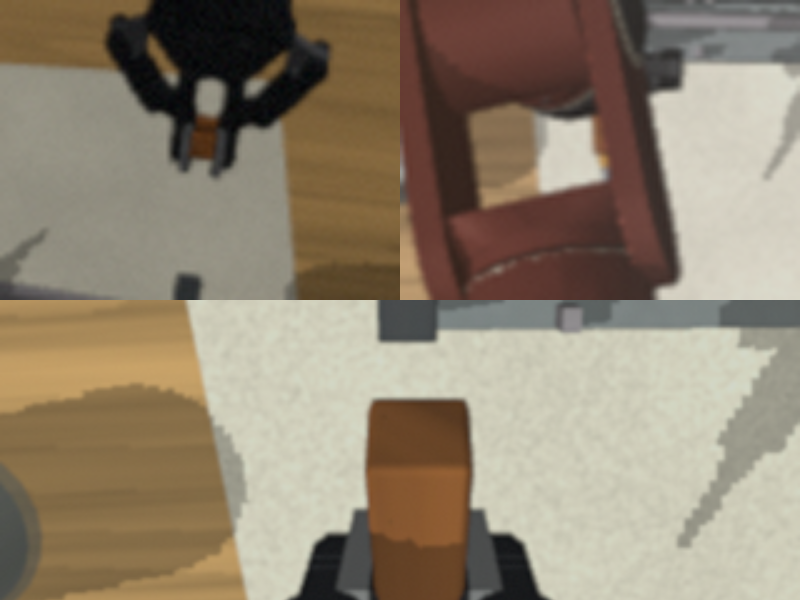

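The crop shows the handle clearly tilted: its rear end face is rows 180–206 in the wrist image, with the ferrule near (195,190) in the top image. I'll solve for the tilt and the shift in the grip.

Run:
```python
from h import *
from scipy.optimize import least_squares
c=get_calibration("wrist");M=np.array(c["mount"])
def pt(a,b,y,p):
    th,s,h=p;th=np.radians(th)
    return np.array([s+a*np.cos(th)-b*np.sin(th),y,-17+h-(a*np.sin(th)+b*np.cos(th))])/1000
def uv(X):
    P=M[:3,:3].T@(X-M[:3,3]);return np.array([c["fx"]*P[0]/P[2]+c["cx"],c["fy"]*P[1]/P[2]+c["cy"]])
im=cv2.imread("pics/w14.png");g=im.astype(float)
print("col profile R,sum:",[(v,int(g[v,250:264,2].mean())) for v in range(176,214,2)])
def width(v):
    r=g[v,225:290];k=(r[:,2]-r[:,0]);d=np.diff(k);i=d.argmax();j=d.argmin();return j-i,i+225,j+225
for v in(183,190,198,204,208,212):print(v,width(v))
o=dict(tool_pos=np.array([.50735,.18219,.12532]),tool_rot=np.array([3.13946,-.09828,-.00394]))
T=Ro.from_rotvec(o["tool_rot"]).as_matrix()
t=cv2.imread("pics/top14.png");h=cv2.cvtColor(t,cv2.COLOR_BGR2HSV)
R=h[170:200,182:206];m=(R[...,0]>12)&(R[...,0]<32)&(R[...,1]>150);v,u=np.nonzero(m)
print("ferrule px",list(zip(u+182,v+170,R[m][:,1],R[m][:,2])))
def res(p,lo=180,up=206,wl=None):
    L=[uv(pt(50,-7,y,p)) for y in(-7,7)];U=[uv(pt(50,7,y,p)) for y in(-7,7)]
    return [L[0][1]-lo,U[0][1]-up,abs(U[1][0]-U[0][0])-40.5,abs(L[1][0]-L[0][0])-38]
for x0 in((28,-8,0),(38,0,0)):
    r=least_squares(res,x0);print(r.x,np.round(r.fun,2))
    F=o["tool_pos"]+T@pt(-50,0,0,r.x);tip=T@pt(-90,0,0,r.x)
    print("ferrule top px",proj("top",F),"tip rel",pt(-90,0,0,r.x)*1000,"rear",pt(50,0,0,r.x)*1000)
```

```text
col profile R,sum: [(176, 210), (178, 203), (180, 92), (182, 91), (184, 95), (186, 99), (188, 101), (190, 103), (192, 104), (194, 104), (196, 104), (198, 104), (200, 104), (202, 105), (204, 104), (206, 119), (208, 139), (210, 138), (212, 135)]
183 (np.int64(37), np.int64(238), np.int64(275))
190 (np.int64(39), np.int64(237), np.int64(276))
198 (np.int64(40), np.int64(236), np.int64(276))
204 (np.int64(41), np.int64(236), np.int64(277))
208 (np.int64(41), np.int64(236), np.int64(277))
212 (np.int64(41), np.int64(236), np.int64(277))
ferrule px []
[25.64565126 -9.95299995  0.07200778] [-0.08  0.07  0.57 -0.74]
ferrule top px [194.59452325 189.20159019] tip rel [-91.0869172    0.          22.02438217] rear [ 35.12139853   0.         -38.56820022]
[25.64566536 -9.95299667  0.07202615] [-0.08  0.07  0.57 -0.74]
ferrule top px [194.59452524 189.20158763] tip rel [-91.08690434   0.          22.02442051] rear [ 35.12139648   0.         -38.56819294]
```

The solution is tilt 25.6° and the tip 91 mm behind and 22 mm below the TCP. The predicted ferrule pixel (194.6, 189.2) matches the one I saw. Next I move over the groove's near end.

Call:
servo_tool(
  increments=[
    [0,0,0,-20,-0.4],
    [0,25,37.5,0,0],
    [0,25,37.5,0,0],
    [0,25,37.5,0,0],
    [0,25,37.5,0,0],
    [0,25,37.5,0,0],
    [0,0,0,0,0],
    [0,0,0,0,0],
  ],
)

```text
t: 23.5
tool_pos: [0.6227, -0.0115, 0.1476]
tool_rot: [-3.14, 0.087, -0.0]
contact_force: [-0.2, 0.2, -0.6]
opening: 0.0125
grip_force: 107.8
```

Run:
```python
from tilt import *
o=get_obs();w=get_image("wrist")[:,:,::-1].copy();cv2.imwrite("pics/w15.png",w)
T=Ro.from_rotvec(o["tool_rot"]).as_matrix()
print(o["tool_pos"],np.degrees(np.arctan2(T[1,0],T[0,0])),o["t"],meas("pics/w15.png"))
c=np.array([.5770,-.0217]);ey=np.array([.0553,.9985]);ex=np.array([.9985,-.0553])
tip=o["tool_pos"]+T@np.array([-.0911,0,.022]);print("tip slide",1000*ex@(tip[:2]-c),1000*ey@(tip[:2]-c),tip[2])
tg=c+.0123*ey-.047*ex;print("shift",1000*T.T@np.r_[tg-tip[:2],0])
print("tilt in T",T[2])
```

```text
[ 0.62274415 -0.01148984  0.14764851] -3.1919021374206786 23.5 (np.int32(179), np.int32(323), [np.int32(39), np.int32(39), np.int32(41), np.int32(39)], array([256.525, 179.6  ]))
tip slide -45.98979830066645 12.768582082613857 0.12564010168858447
shift [-1.01282803e+00  4.68213297e-01 -2.89732726e-04]
tilt in T [ 9.22897654e-05 -4.19165879e-04 -9.99999908e-01]
```

Call:
servo_tool(
  increments=[
    [0,-1,0.5,10,0],
    [0,0,0,10,0],
    [0,0,0,7,0],
    [0,0,0,2,0],
    [0,0,0,0,0],
    [0,0,0,0,0],
  ],
)

```text
t: 24.3
tool_pos: [0.622, -0.0123, 0.1185]
tool_rot: [3.14, -0.087, 0.001]
contact_force: [-0.0, -0.0, -0.3]
opening: 0.0127
grip_force: 107.8
```

Call:
servo_tool(
  increments=[
    [0,0,0,3,0],
    [0,0,0,2,0],
    [0,0,0,2,0],
    [0,0,0,0,0],
  ],
)

```text
t: 24.8
tool_pos: [0.6215, -0.0122, 0.1108]
tool_rot: [-3.14, 0.087, 0.001]
contact_force: [-0.0, -0.1, -1.2]
opening: 0.0126
grip_force: 107.8
```

Call:
servo_tool(
  increments=[
    [0,0,0,1,0],
    [0,0,0,1,0],
    [0,0,0,0,0],
  ],
)

```text
t: 25.18
tool_pos: [0.6218, -0.0122, 0.1092]
tool_rot: [3.14, -0.087, 0.0]
contact_force: [0.3, 0.2, 0.2]
opening: 0.0125
grip_force: 107.8
```

Call:
servo_tool(
  increments=[
    [0,0,0,1,0],
    [0,0,0,1,0],
    [0,0,0,0,0],
  ],
)

```text
t: 25.55
tool_pos: [0.6222, -0.0122, 0.1079]
tool_rot: [3.14, -0.087, 0.002]
contact_force: [0.4, 0.1, 5.4]
opening: 0.0124
grip_force: 107.9
```

Call:
servo_tool(
  increments=[
    [0,0,0,1,0],
    [0,0,0,0,0],
  ],
)

```text
t: 25.8
tool_pos: [0.6224, -0.0122, 0.1074]
tool_rot: [3.14, -0.087, 0.002]
contact_force: [0.2, 0.7, 7.0]
opening: 0.0122
grip_force: 108.1
```

Call:
servo_tool(
  increments=[
    [0,0,0,1,0],
    [0,0,0,0,0],
  ],
)

```text
t: 26.05
tool_pos: [0.6226, -0.0123, 0.1069]
tool_rot: [3.14, -0.087, 0.003]
contact_force: [0.1, 0.5, 8.8]
opening: 0.0124
grip_force: 108.3
```

Contact comes at TCP z≈0.1088, where 0.1066 was expected for the groove floor and 0.1137 for the mould top. I'll lift slightly and probe sideways for the groove walls, to confirm the tip is in the groove and centre it.

Call:
servo_tool(
  increments=[
    [0,0,0,-4,0],
    [0,0,0,0,0],
    [0,0,0,0,0],
  ],
)

```text
t: 26.42
tool_pos: [0.6217, -0.0122, 0.1087]
tool_rot: [-3.14, 0.087, -0.0]
contact_force: [0.7, 0.2, 1.4]
opening: 0.0124
grip_force: 107.9
```

Call:
servo_tool(
  increments=[
    [0,0,1.5,0,0],
    [0,0,1.5,0,0],
    [0,0,1,0,0],
    [0,0,0,0,0],
  ],
)

```text
t: 26.92
tool_pos: [0.6212, -0.0154, 0.1088]
tool_rot: [-3.139, 0.088, 0.001]
contact_force: [0.1, 5.3, 0.2]
opening: 0.0125
grip_force: 107.7
```

Call:
servo_tool(
  increments=[
    [0,0,-3,0,0],
    [0,0,-2,0,0],
    [0,0,-3,0,0],
    [0,0,0,0,0],
  ],
)

```text
t: 27.42
tool_pos: [0.622, -0.0086, 0.1092]
tool_rot: [3.139, -0.086, 0.0]
contact_force: [-0.3, -1.1, -0.4]
opening: 0.0126
grip_force: 107.7
```

The walls are felt at y = -0.0154 and about -0.0085, a free width of about 6.5 mm as expected, so the tip is in the groove. I'll centre it, lift 1 mm off the floor and run the pass at 3 cm/s.

Call:
servo_tool(
  increments=[
    [0,0,2,-0.5,0],
    [0,0,1.7,-0.5,0],
    [0,0,0,0,0],
    [0,0,0,0,0],
  ],
)

```text
t: 27.92
tool_pos: [0.6217, -0.0119, 0.1101]
tool_rot: [-3.14, 0.087, 0.0]
contact_force: [-0.4, 0.5, -0.1]
opening: 0.0125
grip_force: 107.7
```

Call:
servo_tool(
  increments=[
    [0,3.75,0,0,0],
    [0,3.75,0,0,0],
    [0,3.75,0,0,0],
    [0,3.75,0,0,0],
    [0,3.75,0,0,0],
    [0,3.75,0,0,0],
    [0,3.75,0,0,0],
    [0,3.75,0,0,0],
  ],
)

```text
t: 28.92
tool_pos: [0.6519, -0.0135, 0.1101]
tool_rot: [-3.14, 0.087, 0.0]
contact_force: [-0.5, 0.2, -0.4]
opening: 0.0124
grip_force: 107.7
```

Call:
servo_tool(
  increments=[
    [0,3.75,0,0,0],
    [0,3.75,0,0,0],
    [0,3.75,0,0,0],
    [0,3.75,0,0,0],
    [0,3.75,0,0,0],
    [0,3.75,0,0,0],
    [0,3.75,0,0,0],
    [0,3.75,0,0,0],
    [0,3.75,0,0,0],
  ],
)

```text
t: 30.05
tool_pos: [0.6856, -0.0154, 0.1101]
tool_rot: [3.14, -0.087, -0.0]
contact_force: [0.3, 0.6, -0.5]
opening: 0.0123
grip_force: 107.7
```

Call:
servo_tool(
  increments=[
    [0,3.75,0,0,0],
    [0,3.75,0,0,0],
    [0,3.75,0,0,0],
    [0,3.75,0,0,0],
    [0,3.75,0,0,0],
    [0,3.75,0,0,0],
    [0,3.75,0,0,0],
    [0,3.75,0,0,0],
    [0,3.75,0,0,0],
    [0,0,0,0,0],
  ],
)

```text
t: 31.3
tool_pos: [0.7193, -0.0173, 0.1101]
tool_rot: [3.14, -0.087, 0.0]
contact_force: [0.0, -0.1, -0.8]
opening: 0.0124
grip_force: 107.7
```

The pass is done, with the tip from about -47 to +50 mm along the groove. Next I lift off and look at the rest with the wrist camera.

Call:
servo_tool(
  increments=[
    [0,0,0,-20,0],
    [0,0,0,-40,0],
    [0,0,0,-30,0],
    [0,-35,40,0,0],
    [0,-35,40,0,0],
    [0,-35,40,0,0],
    [0,-35,40,0,0],
    [0,-35,40,0,0],
    [0,-35,40,0,0],
    [0,-30,40,0,0],
    [0,-30,40,0,0],
    [0,-30,40,0,0],
  ],
)

```text
t: 32.8
tool_pos: [0.3986, -0.3615, 0.2022]
tool_rot: [3.138, -0.087, 0.003]
contact_force: [0.3, -0.6, -1.2]
opening: 0.0126
grip_force: 107.7
```

Call:
servo_tool(
  increments=[
    [0,0,0,0,0],
    [0,0,0,0,0],
  ],
)

```text
t: 33.05
tool_pos: [0.3999, -0.3601, 0.2013]
tool_rot: [3.14, -0.088, 0.002]
contact_force: [0.3, 1.0, -0.2]
opening: 0.0122
grip_force: 107.7
```

Run:
```python
from h import *
o=get_obs();w=get_image("wrist")[:,:,::-1].copy();cv2.imwrite("pics/w16.png",w)
print(o["tool_pos"],o["tool_rot"],o["t"])
np.savez("o16.npz",p=o["tool_pos"],r=o["tool_rot"])
h=cv2.cvtColor(w,cv2.COLOR_BGR2HSV);print("rest expected px",proj("wrist",[.47,-.36,.045],o))
m=((h[...,0]<15)&(h[...,1]>120)&(h[...,2]>40)).astype(np.uint8)
for c in cv2.findContours(m,cv2.RETR_EXTERNAL,cv2.CHAIN_APPROX_NONE)[0]:
    if cv2.contourArea(c)>150:
        ap=cv2.approxPolyDP(c,2.5,True)[:,0];print(cv2.contourArea(c),cv2.boundingRect(c));print(ap.tolist())
# coarse text picture of hue/value around
x0,y0=150,60
for v in range(20,220,8):print(v,' '.join("%3d"%w[v,u].max() if m[v,u] else '  .' for u in range(140,380,8)))
```

```text
[ 0.39988163 -0.36005002  0.20130229] [ 3.13961411e+00 -8.78249849e-02  2.23143186e-03] 33.05
rest expected px [252.78140311  99.73656969]
4808.0 (236, 180, 44, 144)
[[241, 180], [238, 182], [236, 209], [247, 323], [268, 323], [270, 309], [279, 310], [272, 304], [278, 209], [276, 184], [273, 180]]
5502.5 (204, 65, 89, 98)
[[279, 65], [204, 81], [206, 88], [214, 91], [227, 149], [221, 155], [223, 162], [246, 155], [292, 149], [291, 141], [286, 138], [276, 77], [280, 73]]
20   .   .   .   .   .   .   .   .   .   .   .   .   .   .   .   .   .   .   .   .   .   .   .   .   .   .   .   .   .   .
28   .   .   .   .   .   .   .   .   .   .   .   .   .   .   .   .   .   .   .   .   .   .   .   .   .   .   .   .   .   .
36   .   .   .   .   .   .   .   .   .   .   .   .   .   .   .   .   .   .   .   .   .   .   .   .   .   .   .   .   .   .
44   .   .   .   .   .   .   .   .   .   .   .   .   .   .   .   .   .   .   .   .   .   .   .   .   .   .   .   .   .   .
52   .   .   .   .   .   .   .   .   .   .   .   .   .   .   .   .   .   .   .   .   .   .   .   .   .   .   .   .   .   .
60   .   .
[... 1764 characters left out ...]
   .   .   .   .   .   .   .   .   .   .   .   .   .   .   .   .   .   .   .   .
180   .   .   .   .   .   .   .   .   .   .   .   .   .  97  92  88  89   .   .   .   .   .   .   .   .   .   .   .   .   .
188   .   .   .   .   .   .   .   .   .   .   .   .   . 102 103  99  90  75   .   .   .   .   .   .   .   .   .   .   .   .
196   .   .   .   .   .   .   .   .   .   .   .   .   . 104 103 103 102  82   .   .   .   .   .   .   .   .   .   .   .   .
204   .   .   .   .   .   .   .   .   .   .   .   .   .  98 101 103 103  92   .   .   .   .   .   .   .   .   .   .   .   .
212   .   .   .   .   .   .   .   .   .   .   .   .   . 127 132 134 139 115   .   .   .   .   .   .   .   .   .   .   .   .
```

Run:
```python
from h import *
d=np.load("o16.npz");o=dict(tool_pos=d["p"],tool_rot=d["r"]);T=Ro.from_rotvec(d["r"]).as_matrix()
K=dict(FL=(205,84.5),FR=(279.5,69),NL=(222,158.5),NR=(291.5,145))
P={k:onz("wrist",(v[0]+(0 if 'L' in k else .5),v[1]),.063,o)[:2] for k,v in K.items()}
n=lambda a,b:np.linalg.norm(P[a]-P[b]).round(4)
print({k:v.round(4) for k,v in P.items()},n("FL","FR"),n("NL","NR"),n("FL","NL"),n("FR","NR"))
c=sum(P.values())/4;ax=(P["FL"]+P["FR"]-P["NL"]-P["NR"]);yaw=np.degrees(np.arctan2(ax[1],ax[0]));ay=(P["FL"]-P["FR"]+P["NL"]-P["NR"])
print("centre",c,"yaw",yaw,"cross",np.degrees(np.arctan2(-ay[0],ay[1])))
# shift measured by cross-check with scene mask centre
print("scene px of seat",proj("scene",[*c,.045]),"top",proj("top",[*c,.045]))
ty=np.degrees(np.arctan2(T[1,0],T[0,0]));print("tool yaw",ty,"spin",ty-yaw)
```

```text
{'FL': array([ 0.4849, -0.319 ]), 'FR': array([ 0.494 , -0.3853]), 'NL': array([ 0.4185, -0.3283]), 'NR': array([ 0.4275, -0.3941])} 0.0669 0.0664 0.067 0.0671
centre [ 0.45622649 -0.35668985] yaw 7.742486791769354 cross 7.812957884128335
scene px of seat [136.32175112 184.91223526] top [389.24655659 183.20926453]
tool yaw -3.2046250902288547 spin -10.947111881998207
```

The rest spans measure 66.5–67 mm (68 expected), with centre (0.456, -0.357) and yaw 7.75°. The top and scene reprojections agree with the masks. I'll align above it and lower, letting the front fork lever the handle level.

Call:
servo_tool(
  increments=[
    [0,0,0,0,-5.5],
    [0,0,0,0,-5.5],
    [0,33,2.1,0,0],
    [0,33.2,2.1,0,0],
    [0,0,0,40,0],
    [0,0,0,40,0],
    [0,0,0,30,0],
    [0,0,0,15,0],
    [0,0,0,0,0],
    [0,0,0,0,0],
  ],
)

```text
t: 34.35
tool_pos: [0.4668, -0.3558, 0.0769]
tool_rot: [3.132, 0.215, 0.003]
contact_force: [-0.1, -0.2, -0.2]
opening: 0.012
grip_force: 107.7
```

Call:
servo_tool(
  increments=[
    [0,0,0,5,0],
    [0,0,0,4,0],
    [0,0,0,3,0],
    [0,0,0,3,0],
    [0,0,0,0,0],
  ],
)

```text
t: 34.98
tool_pos: [0.4654, -0.355, 0.0596]
tool_rot: [-3.134, -0.214, 0.001]
contact_force: [0.0, 0.8, -0.1]
opening: 0.0125
grip_force: 107.7
```

Call:
servo_tool(
  increments=[
    [0,0,0,2,0],
    [0,0,0,2,0],
    [0,0,0,2,0],
    [0,0,0,2,0],
    [0,0,0,0,0],
  ],
)

```text
t: 35.6
tool_pos: [0.4662, -0.3555, 0.0543]
tool_rot: [3.134, 0.214, 0.0]
contact_force: [-0.9, 3.6, 9.9]
opening: 0.0128
grip_force: 109.1
```

Call:
servo_tool(
  increments=[
    [0,0,0,2,0],
    [0,0,0,2,0],
    [0,0,0,2,0],
    [0,0,0,0,0],
  ],
)

```text
t: 36.1
tool_pos: [0.4682, -0.3561, 0.0515]
tool_rot: [3.133, 0.213, 0.005]
contact_force: [-0.7, 8.1, 21.2]
opening: 0.0121
grip_force: 110.4
```

Run:
```python
from tilt import *
w=get_image("wrist")[:,:,::-1].copy();cv2.imwrite("pics/w17.png",w)
g=w.astype(int)
print([(v,int(g[v,250:264,2].mean()),int(g[v,250:264,0].mean())) for v in range(120,226,4)])
```

```text
[(120, 181, 95), (124, 184, 96), (128, 193, 100), (132, 192, 100), (136, 199, 104), (140, 194, 101), (144, 193, 101), (148, 190, 100), (152, 189, 99), (156, 186, 98), (160, 147, 52), (164, 166, 58), (168, 142, 51), (172, 75, 30), (176, 97, 36), (180, 107, 40), (184, 111, 42), (188, 112, 41), (192, 113, 42), (196, 111, 42), (200, 141, 50), (204, 142, 51), (208, 142, 51), (212, 142, 51), (216, 142, 51), (220, 142, 51), (224, 143, 51)]
```

Call:
servo_tool(
  increments=[
    [0,0,-1,0,0],
    [0,0,-1,0,0],
    [0,0,0,2,0],
    [0,0,0,2,0],
    [0,0,0,0,0],
  ],
)

```text
t: 36.78
tool_pos: [0.4695, -0.3555, 0.0487]
tool_rot: [3.129, 0.213, 0.011]
contact_force: [2.3, 5.6, 20.9]
opening: 0.012
grip_force: 110.0
```

Call:
servo_tool(
  increments=[
    [0,0,0,2,0],
    [0,0,0,2,0],
    [0,0,0,2,0],
    [0,0,0,0,0],
  ],
)

```text
t: 37.28
tool_pos: [0.4713, -0.3554, 0.0434]
tool_rot: [3.129, 0.213, 0.018]
contact_force: [6.4, 6.9, 22.8]
opening: 0.0128
grip_force: 109.4
```

Call:
servo_tool(
  increments=[
    [0,0,-1,2,0],
    [0,0,0,2,0],
    [0,0,0,2,0],
    [0,0,0,0,0],
  ],
)

```text
t: 37.78
tool_pos: [0.4721, -0.3554, 0.0382]
tool_rot: [3.126, 0.213, 0.021]
contact_force: [8.1, 6.1, 23.0]
opening: 0.0125
grip_force: 109.3
```

Call:
servo_tool(
  increments=[
    [0,0,0,1.5,0],
    [0,0,0,1,0],
    [0,0,0,0,0],
  ],
)

```text
t: 38.15
tool_pos: [0.4723, -0.3559, 0.0363]
tool_rot: [3.125, 0.213, 0.021]
contact_force: [7.4, 5.8, 23.9]
opening: 0.0123
grip_force: 109.7
```

Run:
```python
from tilt import *
w=get_image("wrist")[:,:,::-1].copy();cv2.imwrite("pics/w18.png",w)
g=w.astype(int)
print([(v,int(g[v,250:264,2].mean()),int(g[v,250:264,0].mean())) for v in range(120,226,4)])
```

```text
[(120, 202, 106), (124, 197, 103), (128, 188, 99), (132, 184, 97), (136, 193, 101), (140, 196, 102), (144, 197, 103), (148, 203, 106), (152, 197, 103), (156, 100, 45), (160, 93, 36), (164, 94, 36), (168, 136, 49), (172, 154, 54), (176, 155, 55), (180, 155, 55), (184, 155, 55), (188, 155, 55), (192, 155, 55), (196, 156, 55), (200, 156, 55), (204, 155, 55), (208, 156, 55), (212, 155, 55), (216, 156, 55), (220, 156, 55), (224, 156, 55)]
```

Call:
servo_tool(
  increments=[
    [0,0,0,2,0],
    [0,0,0,2,0],
    [0,0,0,0,0],
  ],
)

```text
t: 38.58
tool_pos: [0.4725, -0.3562, 0.0315]
tool_rot: [3.124, 0.214, 0.022]
contact_force: [9.3, 3.7, 19.4]
opening: 0.0125
grip_force: 109.7
```

Call:
servo_tool(
  increments=[
    [0,0,0,2,0],
    [0,0,0,1,0],
    [0,0,0,0,0],
  ],
)

```text
t: 38.95
tool_pos: [0.4723, -0.3558, 0.0287]
tool_rot: [3.125, 0.213, 0.021]
contact_force: [8.6, 5.3, 21.6]
opening: 0.0126
grip_force: 110.8
```

Run:
```python
from tilt import *
from scipy.optimize import least_squares
w=get_image("wrist")[:,:,::-1].copy();cv2.imwrite("pics/w19.png",w)
g=w.astype(int)
print([(v,int(g[v,250:264,2].mean()),int(g[v,250:264,0].mean())) for v in range(140,190,2)])
for v in(162,166,170,174,180):
    r=g[v,225:290];k=r[:,2]-r[:,0];d=np.diff(k);print(v,d.argmax()+225,d.argmin()+225)
```

```text
[(140, 199, 104), (142, 198, 104), (144, 198, 103), (146, 203, 106), (148, 166, 85), (150, 80, 33), (152, 80, 32), (154, 103, 38), (156, 140, 50), (158, 155, 55), (160, 158, 56), (162, 158, 56), (164, 158, 56), (166, 158, 56), (168, 158, 56), (170, 159, 56), (172, 159, 56), (174, 159, 56), (176, 159, 56), (178, 159, 56), (180, 159, 56), (182, 159, 56), (184, 159, 56), (186, 159, 56), (188, 159, 56)]
162 276 274
166 276 274
170 239 274
174 238 273
180 276 273
```

Call:
servo_tool(
  increments=[
    [0,2,0,2,0],
    [0,1,0,1,0],
    [0,0,0,0,0],
  ],
)

```text
t: 39.38
tool_pos: [0.4722, -0.3559, 0.0261]
tool_rot: [3.126, 0.215, 0.009]
contact_force: [-4.9, 4.4, 31.4]
opening: 0.0126
grip_force: 113.1
```

Run:
```python
from tilt import *
o=get_obs();w=get_image("wrist")[:,:,::-1].copy();cv2.imwrite("pics/w20.png",w);g=w.astype(int)
print([(v,int(g[v,250:264,2].mean()),int(g[v,250:264,0].mean())) for v in range(140,166,2)])
c=np.array([.4562,-.3567]);ex=np.array([np.cos(np.radians(7.75)),np.sin(np.radians(7.75))]);ey=np.array([-ex[1],ex[0]])
for v in(148,155):
  for z in(.045,.052,.060):
    p=onz("wrist",(256.5,v),z,o)[:2]-c;print(v,z,"rest xy mm",1000*ex@p,1000*ey@p)
p=o["tool_pos"][:2]-c;print("TCP rest",1000*ex@p,1000*ey@p,o["tool_pos"][2])
```

```text
[(140, 200, 104), (142, 199, 104), (144, 199, 104), (146, 197, 103), (148, 91, 41), (150, 80, 31), (152, 119, 44), (154, 145, 52), (156, 158, 56), (158, 159, 56), (160, 159, 57), (162, 159, 57), (164, 159, 56)]
148 0.045 rest xy mm 64.16656545753091 -0.6164888282985714
148 0.052 rest xy mm 65.1013614725964 -0.5667963985171909
148 0.06 rest xy mm 66.16969977552847 -0.5100050501955931
155 0.045 rest xy mm 61.27662951667149 -0.6223528888060263
155 0.052 rest xy mm 62.37405344034147 -0.5723304655868118
155 0.06 rest xy mm 63.62825221024992 -0.5151619819076751
TCP rest 15.966747738406378 -1.402383578734268 0.026115385082340924
```

The handle is nearly level, but it sits about 14 mm too far along the rest. I'll lift, shift it back, set it down and release.

Call:
servo_tool(
  increments=[
    [0,0,0,-8,0],
    [0,0,0,-10,0],
    [0,-5,0,0,0],
    [0,-5,0,0,0],
    [0,0,0,0,0],
    [0,0,0,0,0],
  ],
)

```text
t: 40.17
tool_pos: [0.458, -0.353, 0.0351]
tool_rot: [-3.134, -0.214, 0.001]
contact_force: [-0.4, -0.6, -1.7]
opening: 0.0124
grip_force: 108.6
```

```bash
cat > rs.py <<'E'
from tilt import *
import sys
o=get_obs();w=get_image("wrist")[:,:,::-1].copy();cv2.imwrite(f"pics/w{sys.argv[1]}.png",w);g=w.astype(int)
print([(v,int(g[v,250:264,2].mean()),int(g[v,250:264,0].mean())) for v in range(130,166,2)])
c=np.array([.4562,-.3567]);ex=np.array([np.cos(np.radians(7.75)),np.sin(np.radians(7.75))]);ey=np.array([-ex[1],ex[0]])
r=g[172:176].mean(0)[225:290];k=r[:,2]-r[:,0];print("sides",225+np.nonzero(k>70)[0][[0,-1]])
p=o["tool_pos"][:2]-c;print("TCP rest",1000*ex@p,1000*ey@p,o["tool_pos"],o["tool_rot"],o["contact_force"])
for v in(143,146,149,152,155):print(v,[round(float(1000*ex@(onz("wrist",(256.5,v),o["tool_pos"][2]+h,o)[:2]-c)),1) for h in(.026,.033)])
E
python3 rs.py 21
```

```text
[(130, 195, 102), (132, 194, 101), (134, 194, 102), (136, 198, 104), (138, 193, 101), (140, 190, 100), (142, 194, 102), (144, 189, 100), (146, 109, 51), (148, 79, 31), (150, 79, 31), (152, 95, 36), (154, 133, 48), (156, 150, 53), (158, 155, 55), (160, 155, 54), (162, 155, 55), (164, 155, 55)]
sides [239 275]
TCP rest 2.2889923767785723 3.4437089272824126 [ 0.4580037  -0.35297907  0.03506547] [-3.13361482e+00 -2.13773688e-01  8.77761679e-04] [-0.40681428 -0.55751446 -1.66374915]
143 [53.5, 54.4]
146 [52.4, 53.3]
149 [51.2, 52.2]
152 [50.1, 51.1]
155 [48.9, 50.0]
```

Call:
servo_tool(
  increments=[
    [0,-1.5,1.5,2,0],
    [0,0,0,2,0],
    [0,0,0,1,0],
    [0,0,0,0,0],
  ],
)

```text
t: 40.72
tool_pos: [0.457, -0.3548, 0.0304]
tool_rot: [-3.134, -0.214, 0.0]
contact_force: [0.6, 0.0, -0.6]
opening: 0.0128
grip_force: 108.6
```

Call:
servo_tool(
  increments=[
    [0,0,0,1,0],
    [0,0,0,1,0],
    [0,0,0,0,0],
  ],
)

```text
t: 41.1
tool_pos: [0.457, -0.3548, 0.0285]
tool_rot: [-3.134, -0.214, 0.0]
contact_force: [0.8, 0.4, -0.5]
opening: 0.0125
grip_force: 108.6
```

Call:
servo_tool(
  increments=[
    [0,0,0,1,0],
    [0,0,0,1,0],
    [0,0,0,0,0],
  ],
)

```text
t: 41.48
tool_pos: [0.4572, -0.355, 0.027]
tool_rot: [3.134, 0.214, -0.0]
contact_force: [-0.4, 0.3, 2.4]
opening: 0.0128
grip_force: 109.0
```

Call:
servo_tool(
  increments=[
    [0,0,0,1,0],
    [0,0,0,1,0],
    [0,0,0,0,0],
  ],
)

```text
t: 41.85
tool_pos: [0.4573, -0.3551, 0.0264]
tool_rot: [-3.134, -0.214, 0.001]
contact_force: [-4.0, 5.1, 10.4]
opening: 0.0124
grip_force: 110.3
```

Call:
servo_tool(
  increments=[
    [0,0,-1,-1,0],
    [0,0,-0.5,1,0],
    [0,0,0,0,0],
  ],
)

```text
t: 42.22
tool_pos: [0.4573, -0.3549, 0.0266]
tool_rot: [3.131, 0.215, 0.0]
contact_force: [-2.8, -0.5, 9.1]
opening: 0.0124
grip_force: 109.9
```

Call:
servo_tool(
  increments=[
    [0.2,0,0,0,0],
    [0.25,0,0,0,0],
    [0.3,0,0,0,0],
    [0.3,0,0,0,0],
  ],
)

```text
t: 42.72
tool_pos: [0.4567, -0.3532, 0.0242]
tool_rot: [-3.134, -0.214, 0.001]
contact_force: [1.2, 0.3, 0.1]
opening: 0.0259
grip_force: 0.0
```

```bash
python3 rs.py 22
```

```text
[(130, 200, 105), (132, 199, 105), (134, 201, 105), (136, 205, 107), (138, 198, 104), (140, 196, 103), (142, 199, 105), (144, 197, 104), (146, 124, 61), (148, 78, 30), (150, 84, 33), (152, 127, 47), (154, 149, 53), (156, 157, 55), (158, 158, 56), (160, 158, 56), (162, 158, 57), (164, 158, 56)]
sides [243 279]
TCP rest 0.9777170576158993 3.431379557850114 [ 0.45670606 -0.35316812  0.02419349] [-3.13375265e+00 -2.14121060e-01  5.08441623e-04] [1.19115877 0.29521368 0.05129665]
143 [52.2, 53.1]
146 [51.1, 52.0]
149 [49.9, 50.9]
152 [48.8, 49.8]
155 [47.6, 48.7]
```

Call:
servo_tool(
  increments=[
    [0.35,0,0,0,0],
    [0.35,0,0,-10,0],
    [0.35,0,0,-30,0],
    [0.35,0,0,-50,0],
    [0.35,0,0,-50,0],
    [0.35,-50,0,-20,0],
    [0.35,-30,0,0,0],
    [0.35,0,0,0,0],
    [0.35,0,0,0,0],
  ],
)

```text
t: 43.9
tool_pos: [0.378, -0.3643, 0.1849]
tool_rot: [3.134, 0.214, 0.001]
contact_force: [-0.2, -0.5, -1.1]
opening: 0.0297
grip_force: 0.0
```

Run:
```python
from h import *
o=get_obs();w=get_image("wrist")[:,:,::-1].copy();t=get_image("top")[:,:,::-1].copy();s=get_image("scene")[:,:,::-1].copy()
for n,i in(("w23",w),("top23",t),("s23",s)):cv2.imwrite(f"pics/{n}.png",i)
print(o["tool_pos"],o["t"],o["contact_force"])
c=np.array([.4562,-.3567]);y=np.radians(7.75);ex=np.array([np.cos(y),np.sin(y)]);ey=np.array([-ex[1],ex[0]])
R=lambda a,b,z:np.r_[c+ex*a+ey*b,z]
# expected pixels if lying right: handle top corners, tip, forks
for n,p in dict(rearL=R(50,7,.059),rearR=R(50,-7,.059),frontL=R(-50,7,.059),frontR=R(-50,-7,.059),tip=R(-90,0,.052)).items():
    print(n,proj("wrist",p,o).round(1),proj("top",p).round(1),proj("scene",p).round(1))
h=cv2.cvtColor(w,cv2.COLOR_BGR2HSV);x0,y0=proj("wrist",R(0,0,.059),o).astype(int)
print(x0,y0)
# yellow ferrule and orange-ish handle
f=((h[...,0]>15)&(h[...,0]<28)&(h[...,1]>170)&(h[...,2]>120)).astype(np.uint8)
n,l,st,ce=cv2.connectedComponentsWithStats(f);print("ferrule",[(st[i].tolist(),ce[i].round(1)) for i in range(1,n) if st[i,4]>12])
for v in range(max(0,y0-70),min(383,y0+110),8):print(v,' '.join("%3d"%w[v,u,2] for u in range(x0-50,x0+50,5)))
```

```text
[ 0.37801407 -0.36425315  0.18492688] 43.9 [-0.17605366 -0.51028157 -1.08762156]
rearL [ 418.6 1317.1] [-1053.8 -4075.5] [ 211.  -150.3]
rearR [  91.1 1318. ] [  166.2 -4496.2] [ 361.1 -152. ]
frontL [  97.6 1271.3] [  -78.7 -9600.9] [ 348.  -132.8]
frontR [ 412.6 1270.5] [-2486.2 -8298. ] [ 206.7 -131.4]
tip [ 255.1 1280.6] [-1017.  -7221.3] [ 278.7 -136.1]
261 88
ferrule [([254, 147, 9, 10, 85], array([258.2, 151.6]))]
18 174 174 175 173 173 170 168 165 164 164 166 168 174 177 179 179 181 182 183 184
26 174 173 173 176 179 181 182 180 146 139 145 137 177 175 176 173 172 170 171 172
34 184 186 187 186 182 180 177 176 143 140 146 136 177 179 182 183 183 183 182 179
42 178 179 145 144  89  88  91 119 138 141 146 136 151 136 146 143 142 144 144 130
50 176 175  91  87  74  82  89  91 125 142 146 136 102 116 144 121  92  87  87 124
58 181 180 181 125  81  81  80  79 124 142 147 133  75  83  84  83  74 118 134 134
66 178 177 178 153 154 156 154 148 135 142 147 123 160 163 169 173 117 123 136 135
74 181 181 181 151 153 156 154 149 134 143 146 120 160 163 168 173 141 119 133 129
82 184 185 
[... 545 characters left out ...]
 145 145 144 101 144 117 112
138 164 163 162 160 159 161 163 166 133 133 143 116 152 152 152 155 156 145 117 112
146 176 175 174 174 173 171 172 175 156 134 144 141 171 171 172 174 176 175 132 128
154 170 171 173 180 186 184 183 182 183 206 152 191 190 190 188 187 185 183 182 135
162 167 165 163 163 164 170 179 188 189 151 112 189 189 188 187 186 186 185 184 138
170 178 177 178 177 178 177 178 177 174 148 106 163 162 163 173 180 184 185 186 135
178 186 186 189 189 189 186 184 182 181 141 119 177 178 179 181 182 183 182 180 176
186 181 180 179 177 175 176 177 173 178 170 154 188 190 191 191 189 188 184 181 179
194 172 172 177 180 175 178 179 180 180 181 181 179 178 179 179 180 179 176 172 172
```

Run:
```python
from h import *
o=get_obs();w=cv2.imread("pics/w23.png").astype(int)
c=np.array([.4562,-.3567]);y=np.radians(7.75);ex=np.array([np.cos(y),np.sin(y)]);ey=np.array([-ex[1],ex[0]])
R=lambda a,b,z:np.r_[c+ex*a/1e3+ey*b/1e3,z]
for n,p in dict(rear=R(50,0,.059),front=R(-50,0,.059),tip=R(-90,0,.052)).items():print(n,proj("wrist",p,o).round(1))
print("rows col258",[(v,w[v,258,2],w[v,258,0]) for v in list(range(14,30,2))+list(range(140,192,3))])
for v in(34,66,90,110,142):
    r=w[v,235:285];k=r[:,2]-r[:,0];print(v,"R",[int(x) for x in r[8:40,0]])
t0=cv2.imread("pics/top0.png").astype(int);t1=cv2.imread("pics/top23.png").astype(int)
for n,p in dict(dome=(.455,-.173),bottle=(.72,-.116),candle=(.47,.383)).items():
    u,v=proj("top",[*p,.03]).astype(int);print(n,abs(t0-t1)[v-25:v+25,u-25:u+25].mean().round(1))
g=cv2.cvtColor(t1.astype(np.uint8),cv2.COLOR_BGR2GRAY).astype(float)
f=[np.diff(g[v-1:v+2].mean(0))[250:264].argmax()+250 for v in range(128,158,4)];print("mould edge",f)
```

```text
rear [262.  23.]
front [261.2 148.1]
tip [260.8 189.5]
rows col258 [(14, np.int64(174), np.int64(92)), (16, np.int64(164), np.int64(86)), (18, np.int64(164), np.int64(86)), (20, np.int64(169), np.int64(89)), (22, np.int64(161), np.int64(82)), (24, np.int64(136), np.int64(49)), (26, np.int64(141), np.int64(50)), (28, np.int64(142), np.int64(51)), (140, np.int64(137), np.int64(49)), (143, np.int64(136), np.int64(46)), (146, np.int64(139), np.int64(49)), (149, np.int64(191), np.int64(54)), (152, np.int64(190), np.int64(53)), (155, np.int64(189), np.int64(53)), (158, np.int64(170), np.int64(116)), (161, np.int64(148), np.int64(150)), (164, np.int64(149), np.int64(148)), (167, np.int64(149), np.int64(149)), (170, np.int64(148), np.int64(148)), (173, np.int64(149), np.int64(148)), (176, np.int64(147), np.int64(147)), (179, np.int64(142), np.int64(143)), (182, np.int64(127), np.int64(128)), (185, np.int64(132), np.int64(135)), (188, np.int64(143), np.int64(137)), (191, np.int64(180), np.int64(93))]
34 R [92, 92, 92, 93, 93, 93, 92, 83, 59, 49, 48, 49, 49, 49, 49, 49, 49, 52, 51, 51, 51, 51, 52, 49, 51, 74, 92, 94, 92, 93, 93, 94]
66 R [54, 54, 54, 53, 50, 49, 50, 49, 47, 48, 48, 49, 49, 49, 50, 52, 52, 52, 52, 52, 52, 50, 49, 45, 46, 54, 57, 57, 56, 56, 55, 55]
90 R [54, 54, 53, 53, 50, 51, 50, 48, 49, 49, 51, 51, 51, 51, 51, 51, 51, 48, 47, 49, 48, 48, 48, 43, 45, 53, 55, 54, 55, 56, 56, 57]
110 R [53, 53, 53, 51, 51, 51, 51, 48, 48, 48, 50, 48, 46, 47, 47, 46, 49, 50, 49, 51, 50, 50, 48, 42, 44, 52, 55, 55, 56, 56, 57, 57]
142 R [83, 83, 83, 82, 83, 83, 83, 75, 57, 48, 46, 48, 48, 47, 48, 49, 49, 50, 50, 51, 51, 50, 48, 55, 74, 84, 85, 86, 86, 85, 84, 85]
dome 10.7
bottle 9.7
candle 7.5
mould edge [np.int64(257), np.int64(257), np.int64(257), np.int64(257), np.int64(257), np.int64(256), np.int64(257), np.int64(256)]
```

The scraper lies level in both forks: rear, front and tip rows are 23, 148 and 189, against predicted 23, 148 and 189.5. The mould edge is unchanged at column 257, so I'm handing the job in.

```bash
python3 -c "
from station import *
print(get_obs()['t'],finish_job())"
```

```text
the job is handed in; nothing more can be done
44.05 None
```

Job handed in at 44.05 s: the carriage is clicked in at the middle station, the groove was run near to far in one pass at 3 cm/s, and the scraper lies level in its rest; nothing reached the bottle, dome or candle, but a picture comparison of them was inconclusive (lighting and arm shadow).

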